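# Unscrew the collimator cap and catch it in the parts cup

### The arm

A 6-joint arm with a two-finger parallel gripper is mounted at the origin on the work surface. World frame = base frame: x ahead of the robot, y to its left, z up, the work surface at z = 0. Lengths are in m, angles in rad, forces in N, time in s.
With the tool pointing down it reaches from about 0.35 to 0.775 m from the base axis. Payload 5.5 kg.
Tool frame: the origin (TCP) lies at the very end of the fingers, on their centre line; the grasp point (between the pads) lies hold_point_z behind it (hold_point_z is the distance from the TCP to the grasp point, in m); x points along the fingers, y is the direction in which the jaws open and shut, and the axes are right-handed (so a half turn about x gives the same grasp; the last joint's range is limited). The gripper opens to 85 mm and grips with 20 to 120 N. Pads are 22 mm wide; open, the fingers measure 114 mm over their backs; the gripper's body (76 mm by 85 mm) begins 54 mm behind the grasp point. The pads swing forward as they close: fully open they stand 13 mm farther back than shut.
Start: joints at [-1.337, 0.313, 0.046, 1.304, 0, 1.431], TCP at [0.21, -0.535, 0.231] pointing down, gripper open.
Joint ranges: [-2.76, 2.76], [-0.86, 1.69], [-1.03, 1.26], [-2.2, 2.34], [-1.47, 1.5], [-3.14, 3.14]. Speed limits (rad/s): [2.57, 2.57, 3.14, 3.14, 3.14, 3.14].

### API

Orientations are given as a unit quaternion [w, x, y, z].
In Python, from workcell import * gives the robot as it stands. The module is installed in compiled form; this text tells all that it offers.
- The arm moves only by the tool step_arm, never from a script. Its argument "targets" is a list of rows, each a list of 3 entries, a list of its own where there are three numbers: the turn, a rotation vector about the tool's x, y, z in degrees, then the shift along the tool's x, y, z in cm, then the finger opening in cm, from 0 to 8.54. A call has exactly 10 rows; each row shifts and turns the commanded pose from where the row before left it, along the tool's axes as they then stand; what a row does not reach is not made up. A row lasts 1/10 s, in which the tool goes at most 50 mm and 8.59 degrees, less where a joint would pass 70% of its speed; a pose out of reach is approached as far as the arm can. A call with a gripper value outside its range is refused whole. The fingers move at their own pace and stop on an object; "force" is the grip in N (left out, the last holds). Time passes only in rows, so rows that do not move let the fingers close, or fill a call up. It gives the time, the measured TCP pose, the force and the opening at its end, in the units of the state.
- get_state(): the state, without advancing time (a new reading comes with each control period).
- read_camera(name): name is "scene" or "side" or "wrist"; returns the picture (384x512x3 uint8, red, green, blue); there is no depth.
- camera_model(name): a dict with "fx", "fy", "cx", "cy" (pixels), "xyz" and "rotation" of the camera in the world; the wrist camera has in their place "T_tool_cam" (4x4, takes a point from camera to tool coordinates, whose origin is the TCP and whose axes are the tool frame's). Camera axes: x right, y down, z forward; pixel columns grow to the right and rows downward; lengths in m; the calibration is good to about 2 mm. The wrist camera is an equidistant fisheye: a pixel r from the principal point sees the ray r / f radians off the axis. A picture is of the moment at which its call begins: read the wrist's pose just before it. camera_model takes no time and is no camera call.
- hand_in(): hands the job in, once; it reports no verdict.
Trained networks look in the newest picture that a camera, given by its name, has taken for a name from the list of things; names that differ only in an ending like _2 or _b are one class to them, and where a whole thing is asked for, a point or a joint stands for the part that bears it (a point fixed in the world has none). Each returns a list of dicts, best first, with "p" (0 to 1); they miss things now and then, are a little off and sometimes report something else, mostly with a low value. They report only what shows in the picture. A call takes as long as a camera call. They do not tell look-alikes from the thing itself.
- find_in(camera, label): "extent" ([left, top, width, height] in pixels, round what is visible of it).
- silhouettes(camera, label): "mask" (384x512 bool, what is visible of it) and "extent" ([left, top, width, height] in pixels, round what is visible of it).
The state is a dict: "clock": time; "joint_pos": joint angles; "qvel": joint speeds; "tau": joint torques, N m; "tcp_pos": TCP position; "orientation": TCP orientation; "wrist_force": force on the tool from outside, world axes, zero at the start; "ft_torque": the same for the moment, N m; "finger_gap": finger opening in m.
Only numpy, scipy, OpenCV 4.12 (cv2) and the standard library are available. Lean on these libraries where they do the work, as an engineer would, in place of code of your own. Each camera call takes 0.05 s, during which the arm holds its last target.

### The job

Take the brass screw cap off the nose of the grey bench collimator: first stand the white ceramic parts cup on the desk under the cap, then unscrew the cap anticlockwise (seen from its front; its red arms can be pushed round one after another) for as many turns as it takes, so that it drops into the cup when it comes free. Be gentle with the cap, do not force it, and never let the cap touch the desk; finish with it lying in the upright cup, and leave the loose parts round about where they are.

Things in the scene. Friction and masses are not known exactly. Their poses are not given: they have to be found in the camera images.
- collimator: Fixed grey bench collimator: a tube, 64 mm thick and 200 mm long, nose to the robot, on a stand 110 mm wide whose front is 65 mm behind the nose point. Nothing is above it; the desk under its nose is clear. Origin at the desk under the nose point, z up, x pointing level from the nose back along the tube, y to the left as the robot sees it.
- nose (a point): Point on the tube's axis at its front shoulder, against which the cap is screwed; about 120 mm over the desk. Same axes as the collimator. The nose dips 10 degrees, so the cap's axis points outwards along (-0.985, 0, -0.174) in this frame.
- cap: Brass screw cap, 55 mm across, about 90 g, screwed home on a slippery right-hand thread of 8 mm lead. About two turns anticlockwise seen from outside (its top goes to +y of the nose frame) free it; it then falls off by itself, its hub some 57 mm in front of the nose point. It stays at the angle it is left at. Origin at the hub point; at the start its axes are those of the nose.
- cap_hub (a point): Centre of the cap's four straight red arms (at 90 degrees to each other), on the cap's axis, 41 mm in front of the nose point at the start. The arms are 10 mm wide, 12 mm deep along the axis, reach 40 mm from the axis and stand on a 16 mm boss; the cap's 55 mm face is 4 mm behind them. A closed finger pointing down can push an arm sideways.
- cap_arm (a point): Middle of the outer end of one of the four arms, 40 mm from the axis; at the start this arm leans 30 degrees to -y of straight up. It turns with the cap, so it shows the angle; the other arms follow at 90 degree steps.
- cup: White ceramic parts cup, open and round, cork-lined, 136 mm across the mouth, 45 mm high, wall 5 mm, 320 g, standing loose on the desk; it can be slid under the cap's arms with 15 to 30 mm to spare. Origin at the centre of its foot, z up, -x towards its lug handle.
- cup_mouth (a point): Centre of the cup's mouth, 45 mm above its foot; axes as the cup.
- cup_lug (a point): Flat upright lug handle of the cup, to be pinched from above: 10 mm thick (along the cup's y), free length about 33 mm, from 13 to 46 mm above the desk. This point is 85 mm from the cup's axis, 30 mm above its foot, in the middle of the lug.
- prism_mid (a point): bystander: black prism housing, 38 mm wide, 32 mm high; its middle
- lever_mid (a point): bystander: chrome film advance lever, 65 mm long, 12 mm high; middle of its pivot disc
- helicoid_mid (a point): bystander: green focusing helicoid ring, 68 mm across, 22 mm high; its middle
- driver_mid (a point): bystander: blue screwdriver, 160 mm long, lying; its middle
- loupe_mid (a point): bystander: black eye loupe, 44 mm across, 34 mm high; its middle
- blower_mid (a point): bystander: rubber dust blower standing upright, 52 mm across, 85 mm high; 30 mm above its foot on its axis
Things that resemble listed ones, but are neither listed nor needed, are in the scene too. Of the things like the cup, leave any that is blue or turquoise; of the rest the smaller one is meant.

How it is judged:
On the way, in this order (a step that is already met when the one before it is completed fails the run):
1. the cup stands upright under the cap, its mouth centre within 50 mm sideways of the cap's hub, while the cap is still on the nose (horizontal distance between cup_mouth and cap_hub below 0.05 m and distance between cap_hub and nose below 0.048 m and angle between cup_mouth's own z axis and vertical below 0.1 rad and height (world z) of cup_mouth below 0.055 m and linear speed of cup below 0.02 m/s), for 0.2 s.
2. the cap is free and caught in the cup (horizontal distance between cap_hub and cup_mouth below 0.065 m and z of cap_hub in the frame of cup_mouth below 0.02 m and angle between cup_mouth's own z axis and vertical below 0.15 rad and height (world z) of cup_mouth below 0.06 m), for 0.2 s.
At the end, for the whole second after the job is handed in: The cap lies at rest in the cup (its hub within 65 mm sideways of the centre of the mouth and no more than 20 mm above it) and off the collimator, and the cup stands upright (within 0.15 rad) and at rest on the desk (all of step 2 and contact force between cap and collimator below 0.05 N and linear speed of cap below 0.03 m/s and linear speed of cup below 0.02 m/s); the robot touches nothing.
It fails at once if the cap touches the desk (contact force between cap and table above 0.2 N).
It fails at once if a bystander is moved by more than 25 mm (distance of any of prism_mid, lever_mid, helicoid_mid, driver_mid, loupe_mid, blower_mid from where it was at the start of the episode above 0.025 m).
It fails at once if a finger presses on the cap with over 60 N (contact force between the fingers and cap above 60 N).
It also fails if it takes over 72 s, if anything falls off the work surface, if the arm or the gripper's body presses on something with over 40 N, if the wrist force passes 120 N, or if a joint passes its speed limit or range.

## Working session

There is one attempt and no reset: what is moved stays moved. The work goes in short steps, Python scripts to look and compute and a tool call to move; the robot and the scene stay as the last step left them, time stands still between calls to the robot, and variables do not carry over. Pictures are saved under pics/ and viewed, and the job is handed in when it is done.

Besides the shell and the picture viewer there is one more tool, called after "Call:" as name(argument=value, ...), one argument or row to a line, values as JSON. step_arm: Moves the arm, as the interface text tells. Its arguments: {"type":"object","properties":{"targets":{"type":"array","items":{"type":"array"}},"force":{"type":"number"}},"required":["targets"]}

```bash
mkdir -p pics; ls; python3 - <<'E'
from workcell import *
import cv2
s=get_state();print(s)
for n in("scene","side","wrist"):
    im=read_camera(n);cv2.imwrite(f"pics/{n}0.png",im[:,:,::-1]);print(n,camera_model(n))
E
```

```text
pics
{'clock': 0.0, 'joint_pos': array([-1.33657169e+00,  3.13968760e-01,  4.49776692e-02,  1.30360423e+00,
       -2.13215210e-05,  1.43121509e+00]), 'qvel': array([ 0.00066992, -0.00102559, -0.00011578,  0.00057406,  0.00122914,
        0.000507  ]), 'tau': array([-3.00105721e-04, -4.80627251e+01,  2.98533207e+01,  1.92318106e-02,
       -2.71779854e-04,  6.46060272e-06]), 'tcp_pos': array([ 0.20984217, -0.53478973,  0.23042634]), 'orientation': array([-0.13075721, -0.69475422, -0.13202715,  0.69482945]), 'wrist_force': array([ 0.58948433, -0.1205065 ,  0.17176502]), 'ft_torque': array([ 0.02860466, -0.02443813,  0.0157986 ]), 'finger_gap': 0.0850458972188231}
scene {'fx': 395.0013376089693, 'fy': 395.0013376089693, 'cx': 251.1867663717325, 'cy': 188.87713544725185, 'xyz': array([ 1.55359316, -0.03851959,  0.79301599]), 'rotation': array([-0.3409599 ,  0.63881159,  0.60442275, -0.3321735 ])}
side {'fx': 355.2620838313053, 'fy': 355.2620838313053, 'cx': 253.1122389901633, 'cy': 190.2697799074287, 'xyz': array([0.08651341, 0.71717954, 0.79381668]), 'rotation': array([ 0.11802308, -0.22490624,  0.87526396, -0.41158321])}
wrist {'fx': 297.3186396354542, 'fy': 297.3186396354542, 'cx': 251.68912224650595, 'cy': 186.99648622310676, 'T_tool_cam': array([[ 5.38209036e-04, -3.27705790e-01,  9.44779671e-01,
        -1.42254862e-01],
       [ 9.99999833e-01, -2.16039422e-05, -5.77159628e-04,
         2.16232873e-04],
       [ 2.09549517e-04,  9.44779824e-01,  3.27705723e-01,
        -8.44525714e-02],
       [ 0.00000000e+00,  0.00000000e+00,  0.00000000e+00,
         1.00000000e+00]])}
```

View pics/scene0.png

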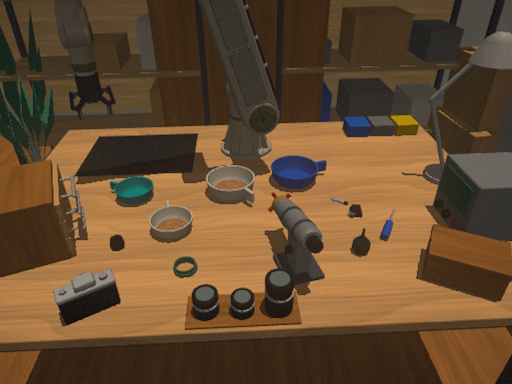

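View pics/side0.png

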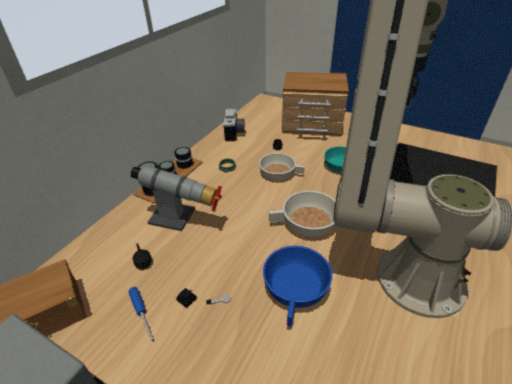

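View pics/wrist0.png

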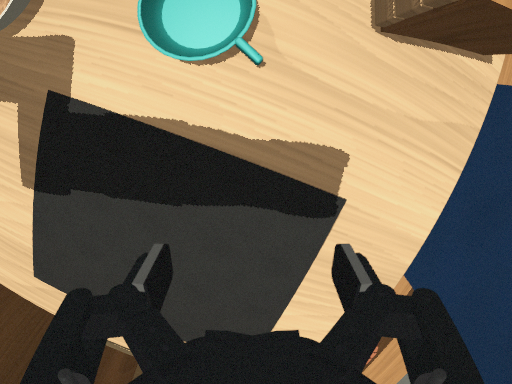

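```bash
cat > h.py <<'E'
import numpy as np, cv2
from scipy.spatial.transform import Rotation as R
from scipy.optimize import least_squares
from workcell import *
def Rq(q): return R.from_quat([q[1],q[2],q[3],q[0]]).as_matrix()
def cam(n, st=None):
    m=camera_model(n)
    if n!="wrist": return m,np.array(m["xyz"]),Rq(m["rotation"])
    st=st or get_state()
    T=np.eye(4);T[:3,:3]=Rq(st["orientation"]);T[:3,3]=st["tcp_pos"]
    T=T@m["T_tool_cam"]; return m,T[:3,3],T[:3,:3]
def proj(n,P,c=None):
    m,o,Rm=c or cam(n); p=(np.atleast_2d(P)-o)@Rm
    if n=="wrist":
        r=np.hypot(p[:,0],p[:,1]);th=np.arctan2(r,p[:,2]);k=th/np.maximum(r,1e-9)
        return np.c_[m["cx"]+m["fx"]*k*p[:,0],m["cy"]+m["fy"]*k*p[:,1]]
    return np.c_[m["cx"]+m["fx"]*p[:,0]/p[:,2],m["cy"]+m["fy"]*p[:,1]/p[:,2]]
def ray(n,uv,c=None):
    m,o,Rm=c or cam(n); x=(uv[0]-m["cx"])/m["fx"];y=(uv[1]-m["cy"])/m["fy"]
    if n=="wrist":
        t=np.hypot(x,y);s=np.sin(t)/max(t,1e-9);d=np.array([x*s,y*s,np.cos(t)])
    else: d=np.array([x,y,1.])
    d=Rm@d; return o,d/np.linalg.norm(d)
def onz(n,uv,z,c=None):
    o,d=ray(n,uv,c); return o+d*(z-o[2])/d[2]
def tri(a,b):
    A=np.zeros((3,3));B=np.zeros(3)
    for o,d in(a,b):
        M=np.eye(3)-np.outer(d,d);A+=M;B+=M@o
    X=np.linalg.solve(A,B); return X,[np.linalg.norm((np.eye(3)-np.outer(d,d))@(X-o)) for o,d in(a,b)]
def tdown(yaw):  # unused
    pass
E
python3 - <<'E'
from h import *
for n in("scene","side"):
    im=read_camera(n)
    big=cv2.resize(im,None,fx=3,fy=3,interpolation=cv2.INTER_CUBIC)
    cr=big[420:1020,330:1130] if n=="scene" else big[360:960,330:1130]
    cv2.imwrite(f"pics/{n}_z.png",cr[:,:,::-1])
    for l in("cup","cup_lug","cap","cap_arm","cap_hub","collimator","prism_mid","lever_mid","helicoid_mid","driver_mid","loupe_mid","blower_mid"):
        print(n,l,[(d["extent"],round(d["p"],2)) for d in find_in(n,l)][:5])
print(get_state()["clock"])
E
```

```text
scene cup [([110.3, 175.4, 46.6, 27.4], 0.89), ([148.1, 200.2, 45.7, 37.2], 0.71), ([276.8, 153.6, 51.1, 34.4], 0.68), ([205.0, 165.0, 50.1, 36.5], 0.66), ([274.7, 199.1, 48.9, 83.0], 0.59)]
scene cup_lug [([148.7, 196.1, 42.3, 43.4], 0.94), ([271.1, 155.3, 55.2, 34.0], 0.93), ([111.3, 176.3, 42.2, 26.3], 0.88), ([206.7, 166.4, 47.5, 33.6], 0.85), ([271.4, 194.4, 16.9, 14.3], 0.33)]
scene cap [([267.7, 189.2, 20.5, 22.9], 0.43)]
scene cap_arm []
scene cap_hub [([146.5, 201.6, 45.9, 34.7], 0.6), ([267.4, 190.9, 21.8, 20.0], 0.51)]
scene collimator [([274.9, 196.7, 51.0, 90.1], 0.79)]
scene prism_mid [([147.1, 200.7, 46.6, 42.8], 0.65), ([348.8, 206.1, 14.3, 8.7], 0.55)]
scene lever_mid [([351.7, 228.4, 18.6, 26.0], 0.58)]
scene helicoid_mid [([171.1, 257.2, 25.4, 18.4], 0.66)]
scene driver_mid [([380.9, 213.9, 15.4, 25.4], 0.5)]
scene loupe_mid [([109.3, 233.0, 14.0, 17.8], 0.59)]
scene blower_mid [([351.1, 227.7, 20.4, 27.2], 0.52)]
side cup [([260.5, 153.8, 43.7, 27.2], 0.88), ([325.4, 148.5, 20.4, 24.4], 0.7), ([266.5, 192.7, 65.3, 45.4], 0.59), ([264.8, 245.7, 70.1, 81.3], 0.57)]

[... 154 characters left out ...]
7), ([273.8, 139.1, 7.7, 10.9], 0.56)]
side cap [([201.3, 184.9, 18.8, 24.0], 0.87), ([130.3, 165.4, 74.8, 68.7], 0.62)]
side cap_arm []
side cap_hub [([201.1, 188.6, 19.6, 22.7], 0.58), ([205.2, 296.0, 24.8, 6.9], 0.34)]
side collimator [([131.9, 166.7, 75.8, 67.7], 0.73), ([261.5, 154.5, 44.3, 25.1], 0.18)]
side prism_mid [([177.3, 285.4, 21.0, 23.7], 0.65), ([256.1, 154.1, 49.5, 26.7], 0.42)]
side lever_mid [([205.0, 295.5, 25.5, 6.5], 0.67)]
side helicoid_mid [([219.7, 161.9, 16.1, 6.4], 0.48)]
side driver_mid [([126.8, 287.7, 24.4, 51.1], 0.91)]
side loupe_mid [([275.0, 140.7, 9.0, 10.2], 0.57)]
side blower_mid [([135.2, 247.4, 15.3, 21.9], 0.6), ([200.3, 188.0, 23.8, 23.2], 0.38)]
1.45
```

View pics/scene_z.png

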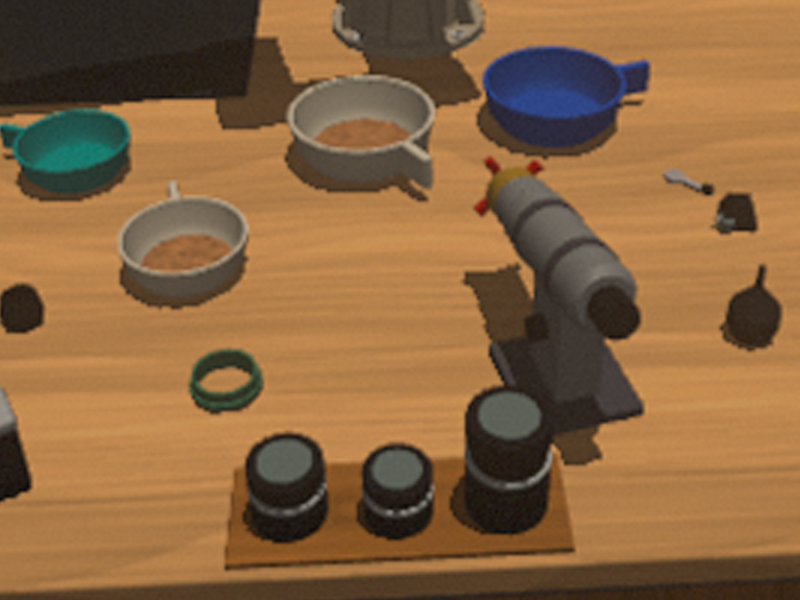

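View pics/side_z.png

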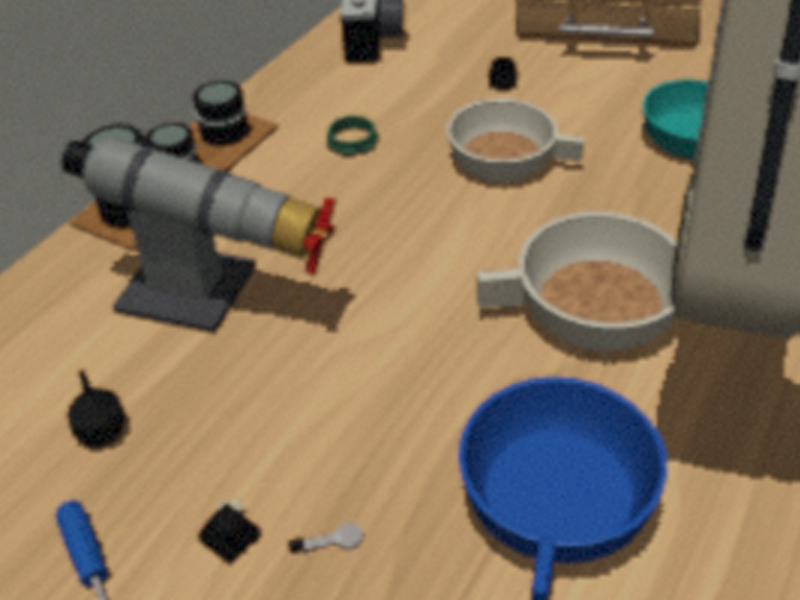

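```bash
python3 - <<'E'
from h import *
S=lambda u,v:((330+u)/3,(420+v)/3)
D=lambda u,v:((330+u)/3,(360+v)/3)
def fit(n,pts,z=.045):
    P=np.array([onz(n,p,z)[:2] for p in pts])
    r=least_squares(lambda q:np.hypot(*(P-q[:2]).T)-q[2],[*P.mean(0),.07]).x
    print(n,r.round(4))
fit("scene",[S(119,240),S(248,238),S(183,197),S(140,212),S(228,208),S(145,268),S(215,270)])
fit("side",[D(448,131),D(558,133),D(505,100),D(470,107),D(540,109)])
fit("scene",[S(288,115),S(435,115),S(362,75),S(310,90),S(410,87),S(310,140)])
fit("side",[D(521,262),D(600,213),D(545,228),D(650,225)])
for n,p in(("scene",S(174,186)),("side",D(570,143)),("side",D(583,140))): print("lugtop",onz(n,p,.046))
# arms
a={}
s1=dict(hub=S(508,182),top=S(491,163),right=S(536,167),low=S(482,208))
d1=dict(hub=D(320,233))
print(proj("side",tri(ray("scene",s1["hub"]),ray("side",d1["hub"]))[0]), tri(ray("scene",s1["hub"]),ray("side",d1["hub"])))
# tube rear end, camera scene rear disc center (613,312), side (72,158)
print(tri(ray("scene",S(613,312)),ray("side",D(73,158))))
# bystanders
for l,n,p,z in(("loupe","scene",S(22,320),0),("loupe","side",D(502,80),.015),("hel","side",D(352,140),.011),("hel","scene",S(226,385),.01),("blower","side",D(97,420),.03),("prism","side",D(230,532),.016),("lever","side",D(345,537),.006),("driver","side",D(80,540),.01),("base",'side',D(210,325),0),("base",'side',D(118,303),0),("base",'side',D(253,264),0),("base",'scene',S(640,410),0)):
    print(l,onz(n,p,z).round(3))
E
```

```text
scene [ 0.5603 -0.2485  0.0665]
side [ 0.5459 -0.2483  0.0667]
scene [ 0.3268 -0.0632  0.0866]
side [ 0.3423 -0.0771  0.0876]
lugtop [ 0.4714591  -0.27028942  0.046     ]
lugtop [ 0.46319434 -0.26106346  0.046     ]
lugtop [ 0.45191505 -0.2739347   0.046     ]
[[216.31106347 197.98373168]] (array([0.58483862, 0.08380454, 0.11483399]), [np.float64(0.0013996750780919558), np.float64(0.0013996750780919831)])
(array([0.83881004, 0.14235925, 0.15971429]), [np.float64(0.001820186325224039), np.float64(0.001820186325223986)])
loupe [ 0.632 -0.408  0.   ]
loupe [ 0.618 -0.393  0.015]
hel [ 0.727 -0.185  0.011]
hel [ 0.747 -0.192  0.01 ]
blower [0.68 0.32 0.03]
prism [0.506 0.35  0.016]
lever [0.422 0.302 0.006]
driver [0.617 0.415 0.01 ]
base [0.688 0.152 0.   ]
base [0.796 0.173 0.   ]
base [0.705 0.054 0.   ]
base [0.792 0.186 0.   ]
```

```bash
cat >> h.py <<'E'
def goal(yaw,tilt=0):
    # tool z = horizontal heading yaw (deg) tilted; tool x down
    t=np.radians(tilt);c,s=np.cos(np.radians(yaw)),np.sin(np.radians(yaw))
    zx=np.array([c*np.cos(t),s*np.cos(t),np.sin(t)]); xx=np.array([c*np.sin(t),s*np.sin(t),-np.cos(t)])
    return np.c_[xx,np.cross(zx,xx),zx]
def delta(P,G):
    s=get_state();Rm=Rq(s["orientation"])
    rv=R.from_matrix(Rm.T@G).as_rotvec(degrees=True)
    print("t",s["clock"],"rot",rv.round(2),"shift now-frame cm",(Rm.T@(np.array(P)-s["tcp_pos"])*100).round(2),"goal-frame cm",(G.T@(np.array(P)-s["tcp_pos"])*100).round(2), "F",s["wrist_force"].round(1))
E
python3 - <<'E'
import workcell; print(dir(workcell)); print(getattr(workcell,"hold_point_z",None))
from h import *
s=get_state();print(Rq(s["orientation"]).round(3))
delta([.47,-.268,.15],goal(13))
D=lambda u,v:((330+u)/3,(360+v)/3)
print("big lug",onz("side",D(478,275),.05),onz("side",D(520,275),.05))
E
```

```text
['MotionError', '__builtins__', '__cached__', '__doc__', '__file__', '__loader__', '__name__', '__package__', '__spec__', 'camera_model', 'find_in', 'get_state', 'hand_in', 'hold_point_z', 'read_camera', 'silhouettes']
0.0187
[[ 0.     0.365 -0.931]
 [-0.    -0.931 -0.365]
 [-1.     0.     0.   ]]
t 1.45 rot [-171.58    0.     -0.  ] shift now-frame cm [  8.13 -15.39 -33.97] goal-frame cm [ 8.13 20.2  31.35] F [-1.2  0.5  0.1]
big lug [0.45148863 0.00048575 0.05      ] [ 0.41358837 -0.01972921  0.05      ]
```

```bash
python3 - <<'E'
from h import *
s=get_state();M=Rq(s["orientation"])
# camera-view pose: TCP at
P=np.array([.44,-.275,.20]); d=(P-s["tcp_pos"])/20
for i in range(20):
    print((M.T@d*100).round(1)); M=M@R.from_rotvec([-8.58,0,0],degrees=True).as_matrix()
E
```

```text
[ 0.2 -0.8 -1.5]
[ 0.2 -0.6 -1.6]
[ 0.2 -0.3 -1.7]
[ 0.2 -0.  -1.7]
[ 0.2  0.2 -1.7]
[ 0.2  0.5 -1.7]
[ 0.2  0.7 -1.6]
[ 0.2  0.9 -1.5]
[ 0.2  1.2 -1.3]
[ 0.2  1.3 -1.1]
[ 0.2  1.5 -0.9]
[ 0.2  1.6 -0.7]
[ 0.2  1.7 -0.4]
[ 0.2  1.7 -0.2]
[0.2 1.7 0.1]
[0.2 1.7 0.3]
[0.2 1.6 0.6]
[0.2 1.5 0.8]
[0.2 1.4 1.1]
[0.2 1.2 1.2]
```

Call:
step_arm(
  targets=[
    [[-8.58,0,0],[0.2,-0.8,-1.5],5],
    [[-8.58,0,0],[0.2,-0.6,-1.6],5],
    [[-8.58,0,0],[0.2,-0.3,-1.7],5],
    [[-8.58,0,0],[0.2,0,-1.7],5],
    [[-8.58,0,0],[0.2,0.2,-1.7],5],
    [[-8.58,0,0],[0.2,0.5,-1.7],5],
    [[-8.58,0,0],[0.2,0.7,-1.6],5],
    [[-8.58,0,0],[0.2,0.9,-1.5],5],
    [[-8.58,0,0],[0.2,1.2,-1.3],5],
    [[-8.58,0,0],[0.2,1.3,-1.1],5],
  ],
)

```text
clock: 2.45
tcp_pos: [0.3241, -0.4046, 0.2113]
orientation: [0.571, 0.418, 0.57, -0.418]
wrist_force: [-0.2, -0.1, -0.7]
finger_gap: 0.0501
```

Call:
step_arm(
  targets=[
    [[-8.58,0,0],[0.2,1.5,-0.9],5],
    [[-8.58,0,0],[0.2,1.6,-0.7],5],
    [[-8.58,0,0],[0.2,1.7,-0.4],5],
    [[-8.58,0,0],[0.2,1.7,-0.2],5],
    [[-8.58,0,0],[0.2,1.7,0.1],5],
    [[-8.58,0,0],[0.2,1.7,0.3],5],
    [[-8.58,0,0],[0.2,1.6,0.6],5],
    [[-8.58,0,0],[0.2,1.5,0.8],5],
    [[-8.58,0,0],[0.2,1.4,1.1],5],
    [[-8.58,0,0],[0.2,1.2,1.2],5],
  ],
)

```text
clock: 3.45
tcp_pos: [0.438, -0.2748, 0.1913]
orientation: [0.702, -0.082, 0.702, 0.082]
wrist_force: [0.2, 0.4, -0.3]
finger_gap: 0.0502
```

```bash
python3 - <<'E'
from h import *
s=get_state();print(s["tcp_pos"],s["joint_pos"],s["qvel"].round(2))
np.save("w1.npy",{"s":s},allow_pickle=True)
im=read_camera("wrist");cv2.imwrite("pics/wrist1.png",im[:,:,::-1])
delta([.47,-.268,.15],goal(13))
c=cam("wrist",s)
print(proj("wrist",[[.47,-.268,.046],[.553,-.248,.045],[.585,.084,.115]],c))
E
```

```text
[ 0.43800111 -0.27475483  0.19131068] [-7.15567352e-01  2.17029520e-01 -1.81141141e-01  1.17228877e+00
 -4.83955480e-05 -9.49033056e-01] [ 0.33  0.05  0.02 -0.04 -0.   -1.15]
t 3.5 rot [ 0.81  0.06 -0.06] shift now-frame cm [ 4.1  -0.26  3.12] goal-frame cm [ 4.1  -0.21  3.13] F [ 0.5  1.6 -0.6]
[[251.03633794 203.05697819]
 [251.34025832 270.00586472]
 [469.71542179 340.50408812]]
```

View pics/wrist1.png

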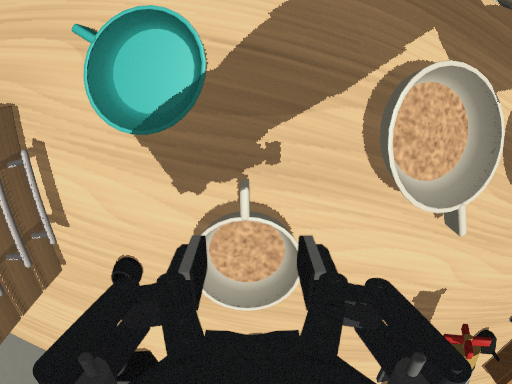

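```bash
python3 - <<'E'
from h import *
s=get_state();print(s["qvel"].round(3))
im=read_camera("wrist");cv2.imwrite("pics/wrist2.png",cv2.resize(im[150:350,130:500],None,fx=2.1,fy=2.1,interpolation=cv2.INTER_CUBIC)[:,:,::-1])
import pickle;pickle.dump((s,im),open("w2.pkl","wb"))
E
```

```text
[-0.032 -0.005 -0.005  0.013 -0.018  0.226]
```

View pics/wrist2.png

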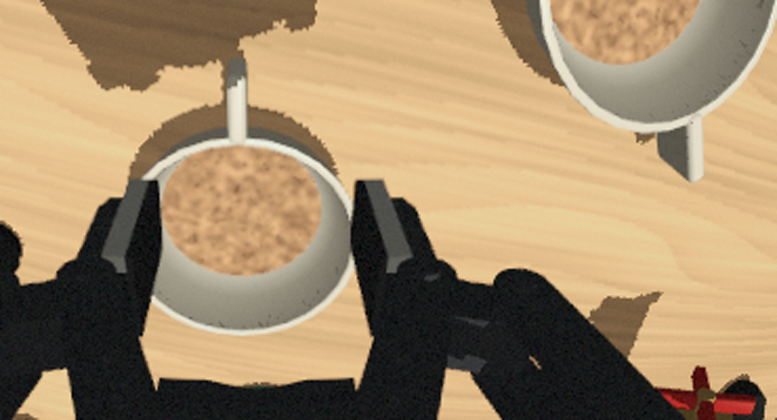

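```bash
python3 - <<'E'
from h import *
import pickle
s,im=pickle.load(open("w2.pkl","rb"));c=cam("wrist",s)
Z=lambda u,v:(130+u/2.1,150+v/2.1)
for p in((237,70),(238,104),(239,138)): print("lug",onz("wrist",Z(*p),.046,c).round(4))
P=np.array([onz("wrist",Z(*p),.045,c)[:2] for p in((240,333),(353,235),(285,145),(195,147),(145,180),(190,322),(300,318),(335,285))])
r=least_squares(lambda q:np.hypot(*(P-q[:2]).T)-q[2],[*P.mean(0),.07]).x;print(r.round(4),(np.hypot(*(P-r[:2]).T)-r[2]).round(4))
print("hub",proj("wrist",[.585,.084,.115],c), (np.array([705,402])/2.1+[130,150]))
E
```

```text
lug [ 0.4519 -0.279   0.046 ]
lug [ 0.469  -0.2745  0.046 ]
lug [ 0.4869 -0.2698  0.046 ]
[ 0.5519 -0.2555  0.0648] [ 0.0013 -0.0006  0.0022 -0.0004 -0.0012 -0.0001  0.0005 -0.0018]
hub [[467.80228768 341.25022704]] [465.71428571 341.42857143]
```

```bash
python3 - <<'E'
from h import *
delta([.469,-.2745,.012],goal(14.5))
E
```

```text
t 3.55 rot [-1.26  0.   -0.03] shift now-frame cm [17.91 -0.77  2.98] goal-frame cm [17.91 -0.83  2.96] F [-0.4 -0.2  0.3]
```

Call:
step_arm(
  targets=[
    [[-1.26,0,0],[0.9,-0.4,1.5],5],
    [[0,0,0],[2.0,-0.4,1.5],5],
    [[0,0,0],[3.5,0,0],5],
    [[0,0,0],[3.5,0,0],5],
    [[0,0,0],[3.0,0,0],5],
    [[0,0,0],[2.5,0,0],5],
    [[0,0,0],[1.5,0,0],5],
    [[0,0,0],[1.0,0,0],5],
    [[0,0,0],[0,0,0],5],
    [[0,0,0],[0,0,0],5],
  ],
)

```text
clock: 4.55
tcp_pos: [0.4689, -0.2766, 0.0126]
orientation: [0.702, -0.088, 0.702, 0.087]
wrist_force: [0.4, -0.2, 0.6]
finger_gap: 0.0502
```

```bash
python3 - <<'E'
from h import *
im=read_camera("wrist");cv2.imwrite("pics/wrist3.png",im[:,:,::-1])
delta([.469,-.2745,.012],goal(14.5))
E
```

```text
t 4.6 rot [-0.26  0.05  0.07] shift now-frame cm [0.1  0.22 0.04] goal-frame cm [0.1  0.22 0.04] F [ 0.1 -0.1  0.8]
```

View pics/wrist3.png

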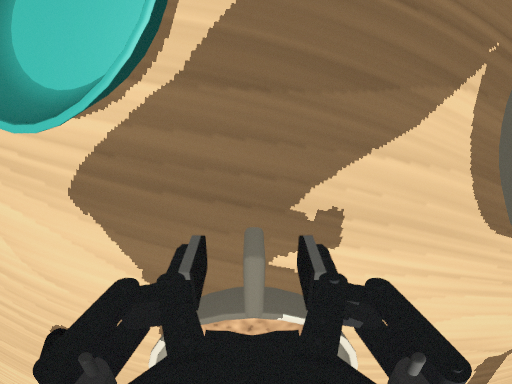

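Call:
step_arm(
  targets=[
    [[0,0,0],[0,0,0],0.6],
    [[0,0,0],[0,0,0],0.6],
    [[0,0,0],[0,0,0],0.6],
    [[0,0,0],[0,0,0],0.6],
    [[0,0,0],[0,0,0],0.6],
    [[0,0,0],[0,0,0],0.6],
    [[0,0,0],[0,0,0.5],0.6],
    [[0,0,0],[0,0,1.5],0.6],
    [[0,0,0],[0,0,1.5],0.6],
    [[0,0,0],[0,0,1.0],0.6],
  ],
  force=40,
)

```text
clock: 5.6
tcp_pos: [0.5118, -0.2655, 0.0131]
orientation: [0.701, -0.088, 0.702, 0.087]
wrist_force: [-7.2, -1.8, 9.9]
finger_gap: 0.0094
```

```bash
python3 - <<'E'
from h import *
im=read_camera("wrist");cv2.imwrite("pics/wrist4.png",im[:,:,::-1])
delta([.495,.061,.012],goal(14.5))
E
```

```text
t 5.65 rot [-0.21  0.01  0.09] shift now-frame cm [ 0.06 32.07  6.26] goal-frame cm [ 0.11 32.05  6.38] F [-2.3 -0.6  6. ]
```

View pics/wrist4.png

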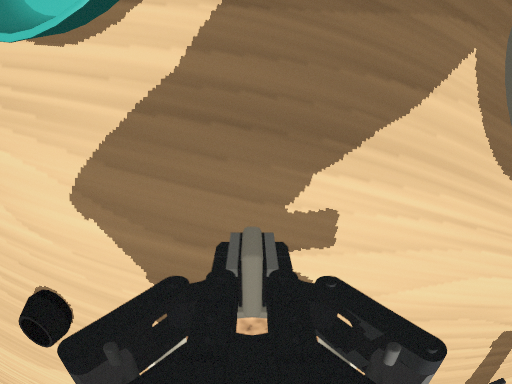

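Call:
step_arm(
  targets=[
    [[0,0,0],[-0.1,1.0,0.2],0.6],
    [[0,0,0],[0,2.0,0.4],0.6],
    [[0,0,0],[0,2.5,0.5],0.6],
    [[0,0,0],[0,2.5,0.5],0.6],
    [[0,0,0],[0,2.5,0.5],0.6],
    [[0,0,0],[0,2.5,0.5],0.6],
    [[0,0,0],[0,2.5,0.5],0.6],
    [[0,0,0],[0,2.5,0.5],0.6],
    [[0,0,0],[0,2.0,0.4],0.6],
    [[0,0,0],[0,1.0,0.2],0.6],
  ],
)

```text
clock: 6.65
tcp_pos: [0.4995, -0.0485, 0.0131]
orientation: [0.701, -0.088, 0.702, 0.089]
wrist_force: [1.2, -2.0, 0.7]
finger_gap: 0.0094
```

```bash
python3 - <<'E'
from h import *
im=read_camera("wrist");cv2.imwrite("pics/wrist5.png",im[:,:,::-1])
im=read_camera("side");cv2.imwrite("pics/side5.png",cv2.resize(im[120:320,110:380],None,fx=2.9,fy=2.9,interpolation=cv2.INTER_CUBIC)[:,:,::-1])
delta([.495,.061,.012],goal(14.5))
E
```

```text
t 6.75 rot [-0.03 -0.04 -0.12] shift now-frame cm [ 0.14 10.72  2.28] goal-frame cm [ 0.11 10.72  2.29] F [-0.   2.2  1.9]
```

View pics/side5.png

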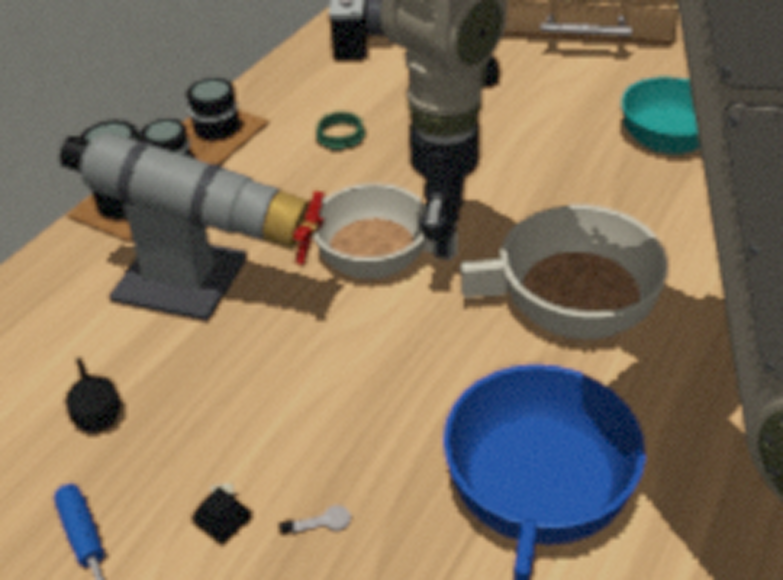

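View pics/wrist5.png

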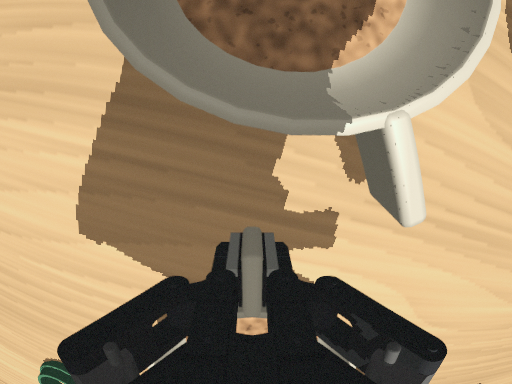

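```bash
python3 - <<'E'
from h import *
s=get_state();c=cam("wrist",s);Rm=Rq(s["orientation"])
for z in(.046,.055,.065):
    P=onz("wrist",(412,224),z,c); print(z,P.round(3),(Rm.T@(P-s["tcp_pos"])).round(3))
E
```

```text
0.046 [0.454 0.015 0.046] [-0.033  0.073 -0.029]
0.055 [0.451 0.008 0.055] [-0.042  0.067 -0.033]
0.065 [0.448 0.    0.065] [-0.052  0.06  -0.038]
```

Call:
step_arm(
  targets=[
    [[0,0,0],[0,0.5,0.6],0.6],
    [[0,0,0],[0,1.0,0.6],0.6],
    [[0,0,0],[0,1.5,0.5],0.6],
    [[0,0,0],[0,1.7,0.3],0.6],
    [[0,0,0],[0,1.7,0.2],0.6],
    [[0,0,0],[0,1.6,0.1],0.6],
    [[0,0,0],[0,1.5,0],0.6],
    [[0,0,0],[0,1.2,0],0.6],
    [[0,0,0],[0,0,0],0.6],
    [[0,0,0],[0,0,0],0.6],
  ],
)

```text
clock: 7.75
tcp_pos: [0.4968, 0.0588, 0.0132]
orientation: [0.701, -0.088, 0.702, 0.088]
wrist_force: [-0.5, 1.1, 0.1]
finger_gap: 0.0096
```

```bash
python3 - <<'E'
from h import *
delta([.495,.061,.012],goal(14.5))
im=read_camera("wrist");cv2.imwrite("pics/wrist6.png",im[:,:,::-1])
ims=read_camera("side");cv2.imwrite("pics/side6.png",cv2.resize(ims[140:280,110:330],None,fx=3.6,fy=3.6,interpolation=cv2.INTER_CUBIC)[:,:,::-1])
ims=read_camera("scene");cv2.imwrite("pics/scene6.png",cv2.resize(ims[140:290,200:400],None,fx=4,fy=4,interpolation=cv2.INTER_CUBIC)[:,:,::-1])
E
```

```text
t 7.75 rot [-0.15 -0.01 -0.03] shift now-frame cm [ 0.12  0.26 -0.12] goal-frame cm [ 0.12  0.26 -0.12] F [-0.5  1.1  0.1]
```

View pics/side6.png

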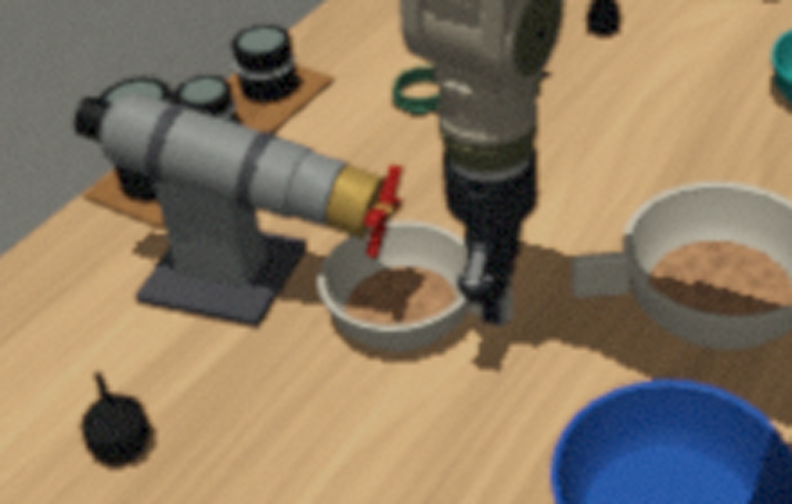

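View pics/scene6.png

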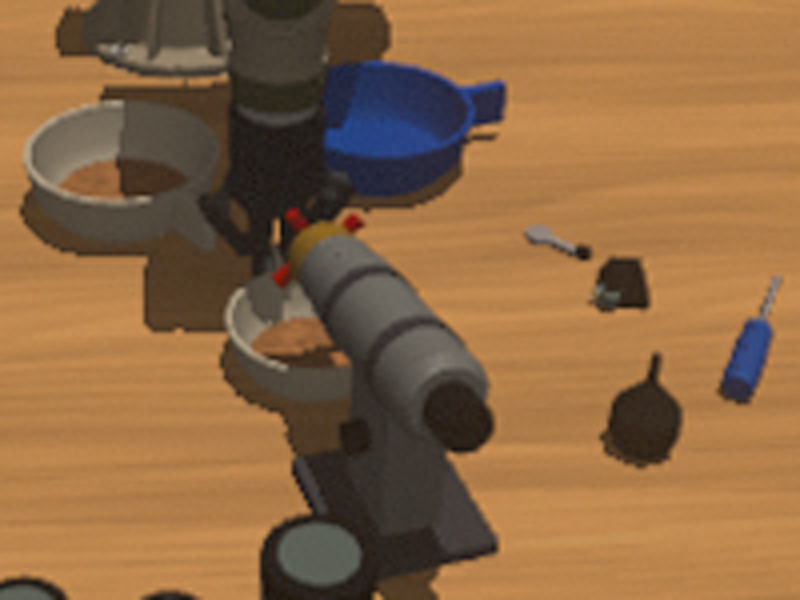

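View pics/wrist6.png

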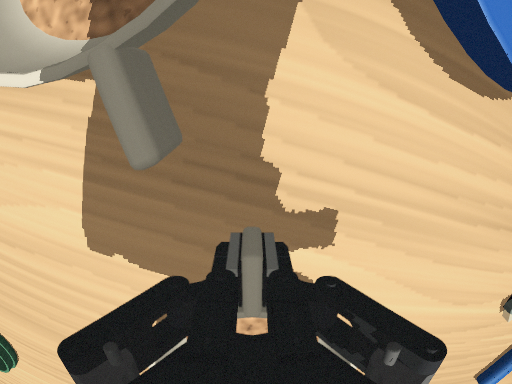

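```bash
python3 - <<'E'
from h import *
def tips(q,ang):
    G=goal(q[3],10) # z in axis, x=down in plane
    a=np.radians(np.array(ang)+q[4]);y=G[:,1];up=-G[:,0]
    return q[:3]+.038*(np.sin(a)[:,None]*y+np.cos(a)[:,None]*up)
cs,cd=cam("scene"),cam("side")
os=np.array([(294,218),(355,222),(281,275)])/4+[200,140]
od=np.array([(395,172),(374,248)])/3.6+[110,140]
rs=np.array([613/3+110,312/3+140]);rd=np.array([73/3+110,158/3+120])
def f(q,full=True):
    r=np.r_[(proj("scene",tips(q,[-30,60,-120]),cs)-os).ravel(),(proj("side",tips(q,[-30,150]),cd)-od).ravel()]
    # rear point on the axis, free length q[5]
    G=goal(q[3],10);P=q[:3]+G[:,2]*q[5]
    r2=np.r_[(proj("scene",P,cs)[0]-rs),(proj("side",P,cd)[0]-rd)]/1.5
    return np.r_[r,r2]
r=least_squares(f,[.585,.084,.113,13,0,.26]);print(r.x.round(4),f(r.x).round(1))
# cup centre from side: rim
Z=lambda u,v:(110+u/3.6,140+v/3.6)
P=np.array([onz("side",Z(*p),.045)[:2] for p in((318,275),(330,308),(400,327),(450,312),(420,224))])
k=least_squares(lambda q:np.hypot(*(P-q[:2]).T)-q[2],[*P.mean(0),.067]).x;print(k)
s=get_state();G=Rq(s["orientation"]);print("cup from grip",s["tcp_pos"]+G[:,2]*.085)
E
```

```text
[ 0.5867  0.0837  0.1101 13.1018  2.0897  0.2622] [-0.6 -1.7  0.6 -0.7 -1.7  0.5 -0.7 -0.8 -0.9  1.9  0.3  1.   0.7  0.5]
[0.57856381 0.08365632 0.06588156]
cup from grip [0.57931947 0.07901885 0.01315348]
```

Call:
step_arm(
  targets=[
    [[0,0,0],[0,0,0],3.5],
    [[0,0,0],[0,0,0],3.5],
    [[0,0,0],[0,0,0],3.5],
    [[0,0,0],[0,0,0],3.5],
    [[0,0,0],[-2,0,0],3.5],
    [[0,0,0],[-3,0,-0.5],3.5],
    [[0,0,0],[-4,0,-0.5],3.5],
    [[0,0,0],[-4,0,0],0],
    [[0,0,0],[-3,0,0],0],
    [[0,0,0],[0,0,0],0],
  ],
)

```text
clock: 8.9
tcp_pos: [0.4903, 0.0557, 0.178]
orientation: [0.705, -0.088, 0.699, 0.087]
wrist_force: [0.1, 0.3, -1.1]
finger_gap: 0.0001
```

```bash
cat >> h.py <<'E'
HUB=np.array([.5866,.0838,.112]);YAW=13.1
def toolrel():
    s=get_state();G=goal(YAW,10);d=G.T@(s["tcp_pos"]-HUB)*1000
    return "h %.1f y %.1f z %.1f"%(-d[0],d[1],d[2]),(G.T@s["wrist_force"]).round(1),s["finger_gap"]
E
python3 - <<'E'
from h import *
G=goal(YAW,10)
delta(HUB+G@np.array([-.048,-.045,-.006]),G)
print(toolrel())
im=read_camera("wrist");cv2.imwrite("pics/wrist7.png",im[:,:,::-1])
im=read_camera("side");cv2.imwrite("pics/side7.png",cv2.resize(im[100:280,110:330],None,fx=3.3,fy=3.3,interpolation=cv2.INTER_CUBIC)[:,:,::-1])
E
```

```text
t 8.9 rot [ 1.18 -9.52  0.05] shift now-frame cm [ 2.06 -4.11  8.5 ] goal-frame cm [ 3.44 -3.94  8.12] F [ 0.1  0.3 -1.1]
('h 82.4 y -5.6 z -87.2', array([ 1.1,  0.3, -0.1]), 0.00012689715249416698)
```

View pics/wrist7.png

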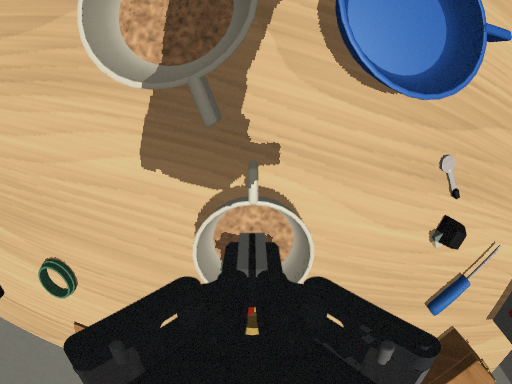

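View pics/side7.png

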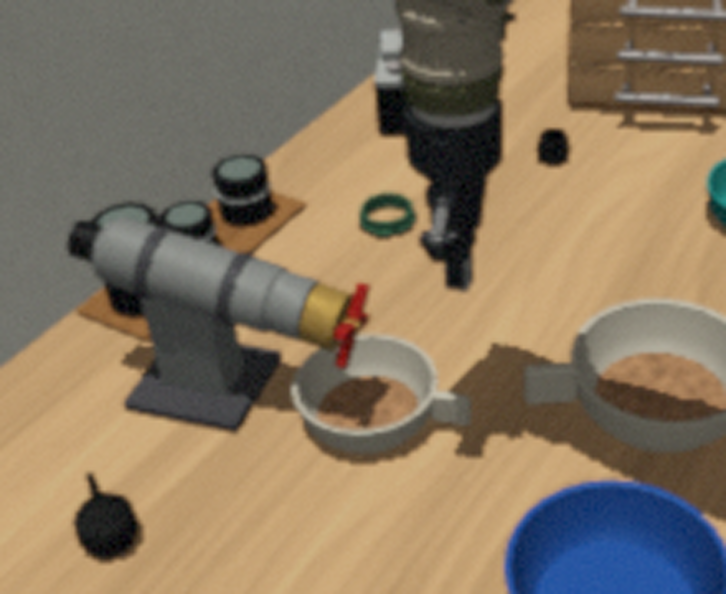

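Call:
step_arm(
  targets=[
    [[0.6,-4.8,0],[0,0,0],0],
    [[0.6,-4.7,0],[0,0,0],0],
    [[0,0,0],[0,-2.0,1.0],0],
    [[0,0,0],[0,-1.9,2.0],0],
    [[0,0,0],[0,0,2.5],0],
    [[0,0,0],[0,0,2.0],0],
    [[0,0,0],[0.9,0,0.6],0],
    [[0,0,0],[2.5,0,0],0],
    [[0,0,0],[0,0,0],0],
    [[0,0,0],[0,0,0],0],
  ],
)

```text
clock: 10.0
tcp_pos: [0.5773, 0.0375, 0.1511]
orientation: [0.757, -0.073, 0.644, 0.088]
wrist_force: [-0.1, -0.1, 0.6]
finger_gap: 0.0
```

```bash
python3 - <<'E'
from h import *
G=goal(YAW,10)
delta(HUB+G@np.array([-.048,-.045,-.006]),G)
print(toolrel())
im=read_camera("wrist");cv2.imwrite("pics/wrist8.png",im[:,:,::-1])
im=read_camera("side");cv2.imwrite("pics/side8.png",cv2.resize(im[100:280,110:330],None,fx=3.3,fy=3.3,interpolation=cv2.INTER_CUBIC)[:,:,::-1])
im=read_camera("scene");cv2.imwrite("pics/scene8.png",cv2.resize(im[140:240,220:350],None,fx=6,fy=6,interpolation=cv2.INTER_CUBIC)[:,:,::-1])
E
```

```text
t 10.0 rot [-0.04 -0.76 -0.17] shift now-frame cm [-0.62 -0.2   0.64] goal-frame cm [-0.61 -0.2   0.65] F [-0.1 -0.1  0.6]
('h 41.9 y -43.0 z -12.5', array([-0.6, -0.1, -0. ]), 4.3255336527232084e-05)
```

View pics/wrist8.png

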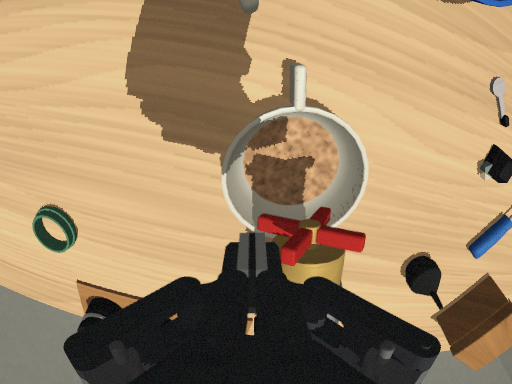

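View pics/side8.png

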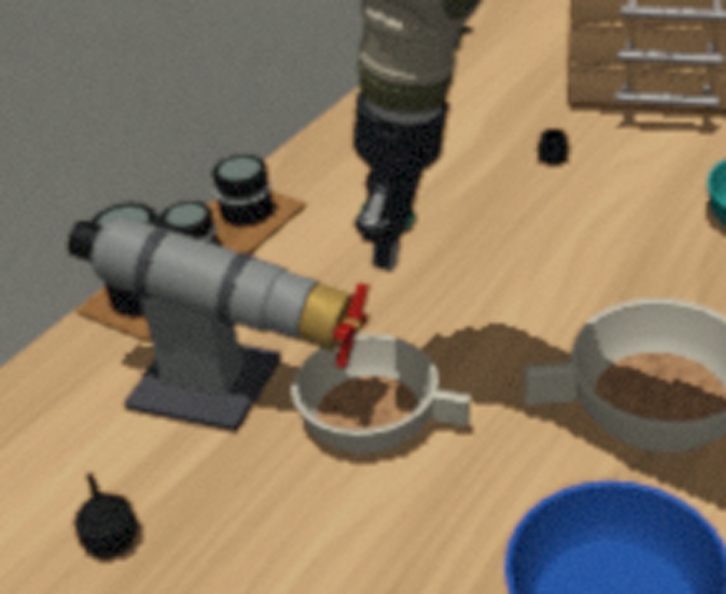

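View pics/scene8.png

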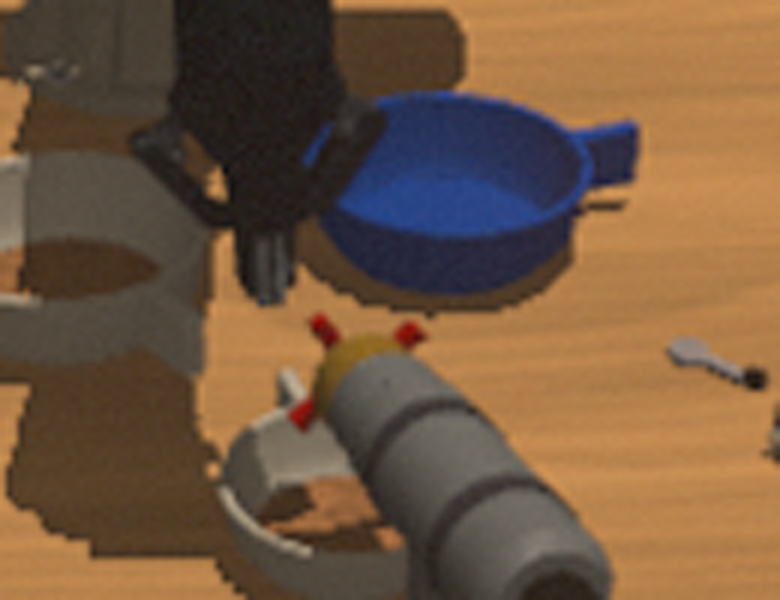

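```bash
python3 - <<'E'
from h import *
s=get_state();c=cam("wrist",s);G=goal(YAW,10);print(toolrel())
a=np.radians(np.array([-30,60,150,-120]));P=[HUB]+[HUB+.04*(np.sin(t)*G[:,1]-np.cos(t)*G[:,0]) for t in a]
print(proj("wrist",np.array(P)-.006*G[:,2],c).round(0))
E
```

```text
('h 44.1 y -43.7 z -10.2', array([-0.7, -0.2,  0.7]), -7.582689914715528e-05)
[[314. 220.]
 [292. 245.]
 [369. 231.]
 [329. 202.]
 [264. 209.]]
```

```bash
python3 - <<'E'
from h import *
s=get_state();im=read_camera("wrist");cv2.imwrite("pics/wrist9.png",cv2.resize(im[180:330,180:400],None,fx=3.6,fy=3.6,interpolation=cv2.INTER_CUBIC)[:,:,::-1])
c=cam("wrist",s);G=goal(YAW,10);print(toolrel(),s["qvel"].round(3))
a=np.radians(np.array([-30,60,150,-120]));P=[HUB]+[HUB+.04*(np.sin(t)*G[:,1]-np.cos(t)*G[:,0]) for t in a]
print(((proj("wrist",np.array(P)-.006*G[:,2],c)-180)*3.6).round(0))
E
```

```text
('h 44.4 y -43.8 z -9.9', array([ 0.4,  0.5, -0.3]), -9.617454228306363e-05) [-0.    -0.006  0.01  -0.003 -0.004  0.   ]
[[482. 144.]
 [403. 234.]
 [682. 185.]
 [538.  78.]
 [301. 106.]]
```

View pics/wrist9.png

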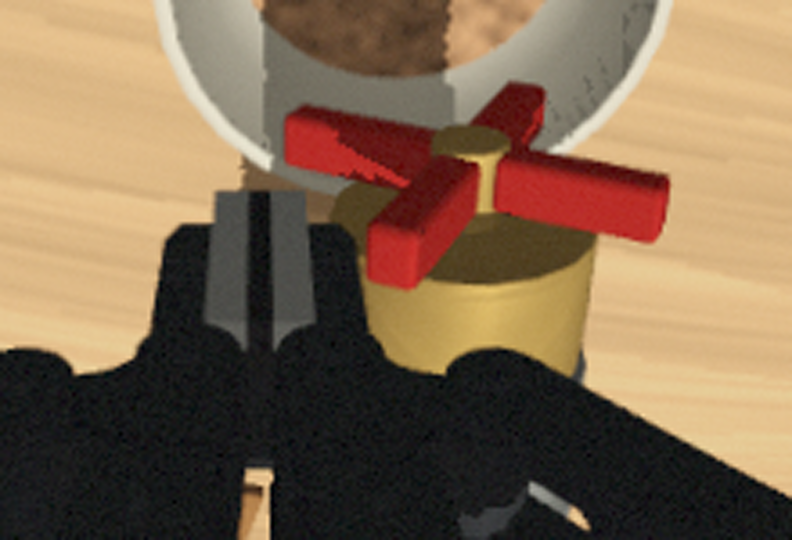

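Call:
step_arm(
  targets=[
    [[0,-0.7,0],[0,-0.3,0.6],0],
    [[0,0,0],[1.2,0,0],0],
    [[0,0,0],[1.0,0,0],0],
    [[0,0,0],[0,0.8,0],0],
    [[0,0,0],[0,0.8,0],0],
    [[0,0,0],[0,0.7,0],0],
    [[0,0,0],[0,0.7,0],0],
    [[0,0,0],[0,0.7,0],0],
    [[0,0,0],[0,0.7,-0.05],0],
    [[0,0,0],[0,0,0],0],
  ],
)

```text
clock: 11.2
tcp_pos: [0.5788, 0.0804, 0.1325]
orientation: [0.762, -0.073, 0.637, 0.088]
wrist_force: [-0.3, -0.5, 0.3]
finger_gap: -0.0003
```

```bash
cat >> h.py <<'E'
HUB=HUB+goal(YAW,10)@np.array([0,-.0015,.003])
def snap(k):
    s=get_state();im=read_camera("wrist")
    cv2.imwrite(f"pics/{k}.png",cv2.resize(im[180:330,180:400],None,fx=3.6,fy=3.6,interpolation=cv2.INTER_CUBIC)[:,:,::-1])
E
python3 - <<'E'
from h import *
print(toolrel());snap("p1")
E
```

```text
('h 21.6 y -0.1 z -7.7', array([-0.4, -0.4, -0.4]), -0.0002580847203056994)
```

View pics/p1.png

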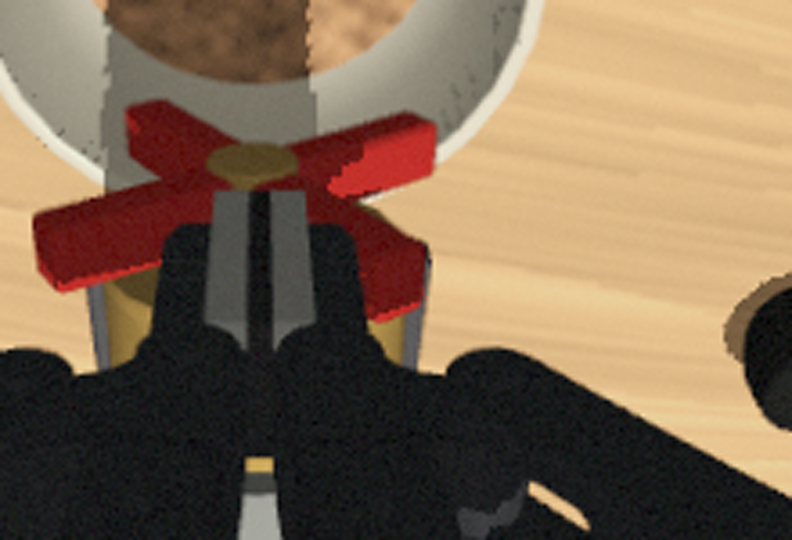

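Call:
step_arm(
  targets=[
    [[0,0,0],[0,0.7,0],0],
    [[0,0,0],[0,0.7,-0.05],0],
    [[0,0,0],[0,0.6,-0.05],0],
    [[0,0,0],[0,-0.3,0],0],
    [[0,0,0],[-1.4,0,0],0],
    [[0,0,0],[-1.4,0,0],0],
    [[0,0,0],[0,-2.2,0],0],
    [[0,0,0],[0,-2.2,0],0],
    [[0,0,0],[0,-2.0,0],0],
    [[0,0,0],[0,0,0],0],
  ],
)

```text
clock: 12.25
tcp_pos: [0.5848, 0.0299, 0.1597]
orientation: [0.762, -0.072, 0.637, 0.087]
wrist_force: [-0.5, 0.9, -0.5]
finger_gap: 0.0
```

```bash
python3 - <<'E'
from h import *
print(toolrel());snap("p2")
E
```

```text
('h 49.4 y -50.6 z -8.5', array([ 0.5,  1. , -0.4]), 4.4141940208134346e-05)
```

View pics/p2.png

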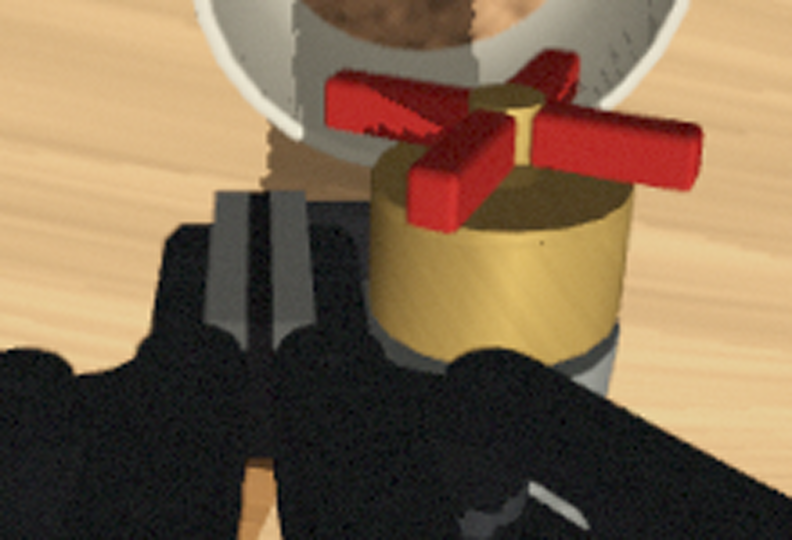

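Call:
step_arm(
  targets=[
    [[0,0,0],[1.4,0,0],0],
    [[0,0,0],[1.35,0,0],0],
    [[0,0,0],[0,0.85,0],0],
    [[0,0,0],[0,0.85,0],0],
    [[0,0,0],[0,0.85,-0.05],0],
    [[0,0,0],[0,0.85,-0.05],0],
    [[0,0,0],[0,0.85,-0.05],0],
    [[0,0,0],[0,0.85,-0.05],0],
    [[0,0,0],[0,0.85,0],0],
    [[0,0,0],[0,0.85,0],0],
  ],
)

```text
clock: 13.3
tcp_pos: [0.5713, 0.0998, 0.1325]
orientation: [0.762, -0.072, 0.637, 0.088]
wrist_force: [0.0, 0.0, -0.0]
finger_gap: -0.0002
```

Call:
step_arm(
  targets=[
    [[0,0,0],[0,0,0],0],
    [[0,0,0],[0,-0.3,0],0],
    [[0,0,0],[-1.4,0,0],0],
    [[0,0,0],[-1.4,0,0],0],
    [[0,0,0],[0,-2.2,0],0],
    [[0,0,0],[0,-2.2,0],0],
    [[0,0,0],[0,-1.6,0],0],
    [[0,0,0],[0,-0.4,0],0],
    [[0,0,0],[0,0,0],0],
    [[0,0,0],[0,0,0],0],
  ],
)

```text
clock: 14.3
tcp_pos: [0.5815, 0.0329, 0.1595]
orientation: [0.762, -0.072, 0.638, 0.088]
wrist_force: [0.4, -0.4, 0.4]
finger_gap: -0.0001
```

```bash
python3 - <<'E'
from h import *
print(toolrel());snap("p3")
E
```

```text
('h 49.7 y -46.9 z -11.0', array([-0.3, -0.5,  0.4]), -7.382960906840223e-05)
```

View pics/p3.png

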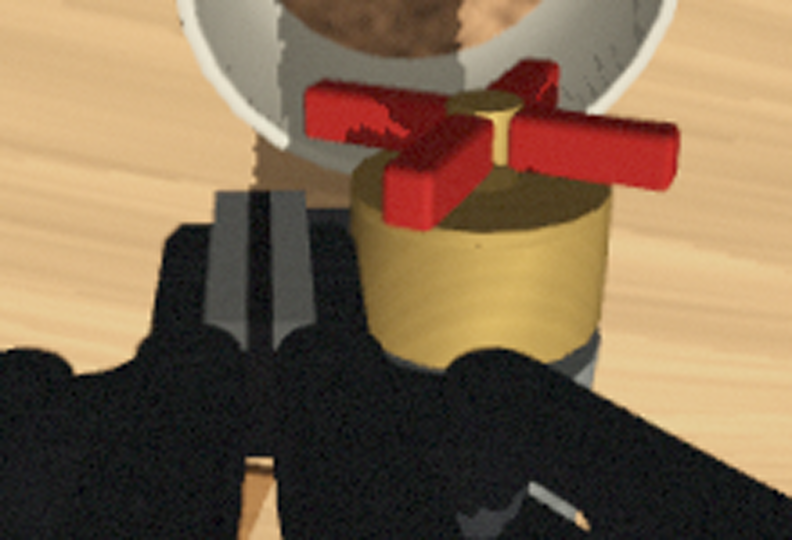

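Call:
step_arm(
  targets=[
    [[0,0,0],[1.4,0,0],0],
    [[0,0,0],[1.35,0,0],0],
    [[0,0,0],[0,0.85,0],0],
    [[0,0,0],[0,0.85,0],0],
    [[0,0,0],[0,0.85,-0.05],0],
    [[0,0,0],[0,0.85,-0.05],0],
    [[0,0,0],[0,0.85,-0.05],0],
    [[0,0,0],[0,0.85,-0.05],0],
    [[0,0,0],[0,0.85,0],0],
    [[0,0,0],[0,0.75,0],0],
  ],
)

```text
clock: 15.35
tcp_pos: [0.5692, 0.0994, 0.1326]
orientation: [0.762, -0.072, 0.637, 0.088]
wrist_force: [0.9, 0.1, 0.1]
finger_gap: -0.0003
```

Call:
step_arm(
  targets=[
    [[0,0,0],[0,0,0],0],
    [[0,0,0],[0,-0.3,0],0],
    [[0,0,0],[-1.4,0,0],0],
    [[0,0,0],[-1.35,0,0],0],
    [[0,0,0],[0,-2.2,0],0],
    [[0,0,0],[0,-2.2,0],0],
    [[0,0,0],[0,-1.6,0],0],
    [[0,0,0],[0,-0.4,0],0],
    [[0,0,0],[0,0,0],0],
    [[0,0,0],[0,0,0],0],
  ],
)

```text
clock: 16.35
tcp_pos: [0.5795, 0.0325, 0.1592]
orientation: [0.762, -0.072, 0.638, 0.088]
wrist_force: [-0.1, 0.7, 0.6]
finger_gap: -0.0
```

```bash
python3 - <<'E'
from h import *
print(toolrel());snap("p4")
E
```

```text
('h 49.7 y -46.9 z -13.0', array([-0.6,  0.7,  0.1]), -1.800196563728727e-05)
```

View pics/p4.png

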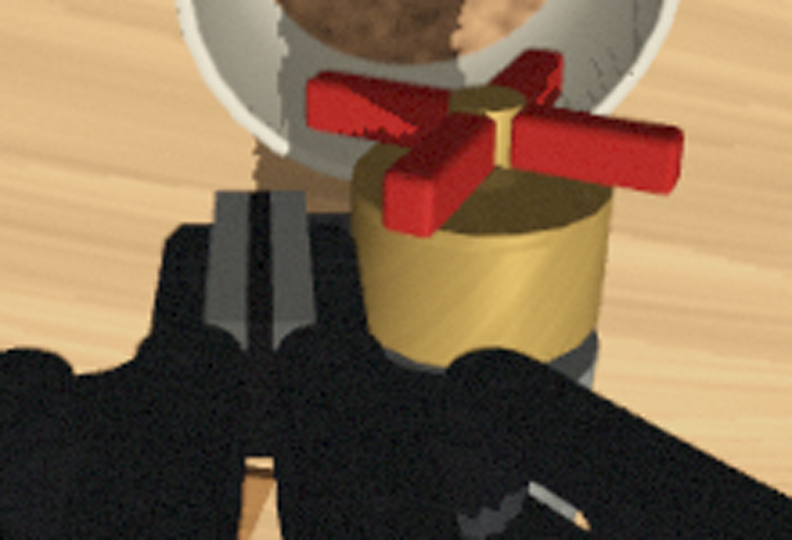

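270° done with the geometry unchanged and the forces negligible. Continuing the same way.

Call:
step_arm(
  targets=[
    [[0,0,0],[1.4,0,0],0],
    [[0,0,0],[1.35,0,0],0],
    [[0,0,0],[0,0.85,0],0],
    [[0,0,0],[0,0.85,0],0],
    [[0,0,0],[0,0.85,-0.05],0],
    [[0,0,0],[0,0.85,-0.05],0],
    [[0,0,0],[0,0.85,-0.05],0],
    [[0,0,0],[0,0.85,-0.05],0],
    [[0,0,0],[0,0.85,0],0],
    [[0,0,0],[0,0.75,0],0],
  ],
)

```text
clock: 17.4
tcp_pos: [0.5673, 0.099, 0.1322]
orientation: [0.762, -0.072, 0.637, 0.088]
wrist_force: [-0.0, 0.3, 0.7]
finger_gap: 0.0
```

Call:
step_arm(
  targets=[
    [[0,0,0],[0,0,0],0],
    [[0,0,0],[0,-0.3,0],0],
    [[0,0,0],[-1.4,0,0],0],
    [[0,0,0],[-1.35,0,0],0],
    [[0,0,0],[0,-2.2,0],0],
    [[0,0,0],[0,-2.2,0],0],
    [[0,0,0],[0,-1.6,0],0],
    [[0,0,0],[0,-0.4,0],0],
    [[0,0,0],[0,0,0],0],
    [[0,0,0],[0,0,0],0],
  ],
)

```text
clock: 18.4
tcp_pos: [0.5776, 0.0321, 0.1588]
orientation: [0.762, -0.072, 0.638, 0.088]
wrist_force: [-0.9, 0.1, -0.1]
finger_gap: 0.0002
```

Call:
step_arm(
  targets=[
    [[0,0,0],[1.4,0,0],0],
    [[0,0,0],[1.35,0,0],0],
    [[0,0,0],[0,0.85,0],0],
    [[0,0,0],[0,0.85,0],0],
    [[0,0,0],[0,0.85,-0.05],0],
    [[0,0,0],[0,0.85,-0.05],0],
    [[0,0,0],[0,0.85,-0.05],0],
    [[0,0,0],[0,0.85,-0.05],0],
    [[0,0,0],[0,0.85,0],0],
    [[0,0,0],[0,0.75,0],0],
  ],
)

```text
clock: 19.4
tcp_pos: [0.5654, 0.0985, 0.1319]
orientation: [0.762, -0.072, 0.637, 0.088]
wrist_force: [-0.5, -1.0, 0.6]
finger_gap: -0.0002
```

Call:
step_arm(
  targets=[
    [[0,0,0],[0,0,0],0],
    [[0,0,0],[0,-0.3,0],0],
    [[0,0,0],[-1.4,0,0],0],
    [[0,0,0],[-1.35,0,0],0],
    [[0,0,0],[0,-2.2,0],0],
    [[0,0,0],[0,-2.2,0],0],
    [[0,0,0],[0,-1.6,0],0],
    [[0,0,0],[0,-0.4,0],0],
    [[0,0,0],[0,0,0],0],
    [[0,0,0],[0,0,0],0],
  ],
)

```text
clock: 20.4
tcp_pos: [0.5757, 0.0316, 0.1585]
orientation: [0.762, -0.072, 0.638, 0.088]
wrist_force: [-0.4, -0.2, 0.6]
finger_gap: -0.0
```

```bash
python3 - <<'E'
from h import *
print(toolrel());snap("p5")
im=read_camera("side");cv2.imwrite("pics/side10.png",cv2.resize(im[100:280,110:330],None,fx=3.3,fy=3.3,interpolation=cv2.INTER_CUBIC)[:,:,::-1])
E
```

```text
('h 49.7 y -46.9 z -17.0', array([-0.6, -0.1, -0.3]), -1.1217735465684411e-05)
```

View pics/p5.png

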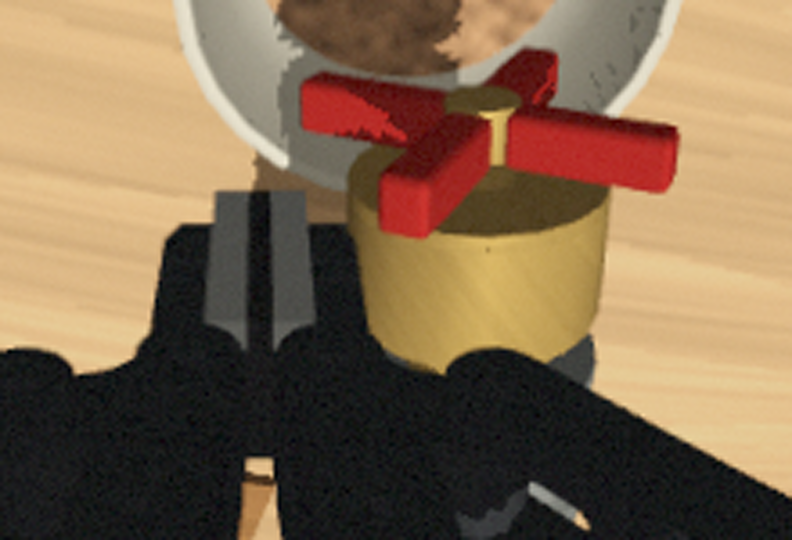

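View pics/side10.png

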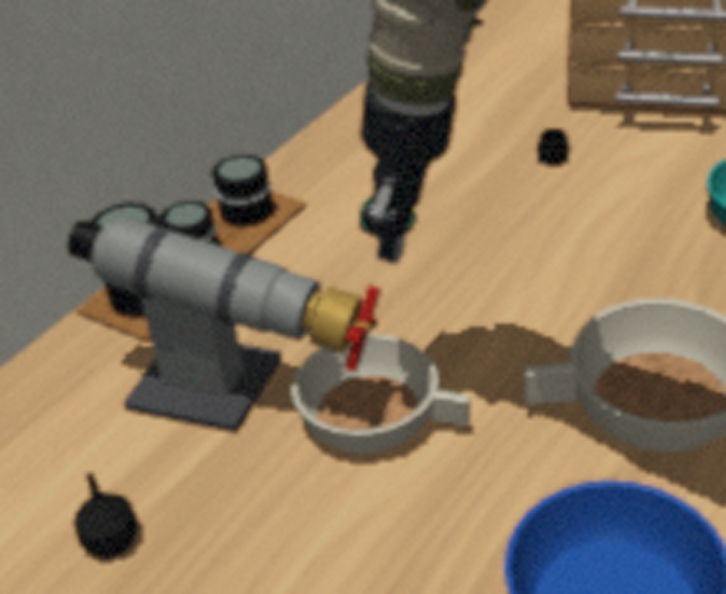

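Call:
step_arm(
  targets=[
    [[0,0,0],[1.4,0,0],0],
    [[0,0,0],[1.35,0,0],0],
    [[0,0,0],[0,0.85,0],0],
    [[0,0,0],[0,0.85,0],0],
    [[0,0,0],[0,0.85,-0.05],0],
    [[0,0,0],[0,0.85,-0.05],0],
    [[0,0,0],[0,0.85,-0.05],0],
    [[0,0,0],[0,0.85,-0.05],0],
    [[0,0,0],[0,0.85,0],0],
    [[0,0,0],[0,0.75,0],0],
  ],
)

```text
clock: 21.5
tcp_pos: [0.5635, 0.0981, 0.1315]
orientation: [0.762, -0.072, 0.637, 0.088]
wrist_force: [-0.4, 0.2, 0.3]
finger_gap: 0.0001
```

Call:
step_arm(
  targets=[
    [[0,0,0],[0,0,0],0],
    [[0,0,0],[0,-0.3,0],0],
    [[0,0,0],[-1.4,0,0],0],
    [[0,0,0],[-1.35,0,0],0],
    [[0,0,0],[0,-2.2,0],0],
    [[0,0,0],[0,-2.2,0],0],
    [[0,0,0],[0,-1.6,0],0],
    [[0,0,0],[0,-0.4,0],0],
    [[0,0,0],[0,0,0],0],
    [[0,0,0],[0,0,0],0],
  ],
)

```text
clock: 22.5
tcp_pos: [0.5738, 0.0312, 0.1581]
orientation: [0.762, -0.072, 0.638, 0.088]
wrist_force: [-0.3, -0.3, 0.0]
finger_gap: 0.0001
```

Call:
step_arm(
  targets=[
    [[0,0,0],[1.4,0,0],0],
    [[0,0,0],[1.35,0,0],0],
    [[0,0,0],[0,0.85,0],0],
    [[0,0,0],[0,0.85,0],0],
    [[0,0,0],[0,0.85,-0.05],0],
    [[0,0,0],[0,0.85,-0.05],0],
    [[0,0,0],[0,0.85,-0.05],0],
    [[0,0,0],[0,0.85,-0.05],0],
    [[0,0,0],[0,0.85,0],0],
    [[0,0,0],[0,0.75,0],0],
  ],
)

```text
clock: 23.5
tcp_pos: [0.5616, 0.0976, 0.1312]
orientation: [0.762, -0.072, 0.637, 0.088]
wrist_force: [-0.1, -0.4, 0.2]
finger_gap: -0.0001
```

Call:
step_arm(
  targets=[
    [[0,0,0],[0,0,0],0],
    [[0,0,0],[0,-0.3,0],0],
    [[0,0,0],[-1.4,0,0],0],
    [[0,0,0],[-1.35,0,0],0],
    [[0,0,0],[0,-2.2,0],0],
    [[0,0,0],[0,-2.2,0],0],
    [[0,0,0],[0,-1.6,0],0],
    [[0,0,0],[0,-0.4,0],0],
    [[0,0,0],[0,0,0],0],
    [[0,0,0],[0,0,0],0],
  ],
)

```text
clock: 24.5
tcp_pos: [0.5719, 0.0307, 0.1578]
orientation: [0.762, -0.072, 0.638, 0.088]
wrist_force: [-0.3, 0.0, -0.2]
finger_gap: 0.0002
```

```bash
python3 - <<'E'
from h import *
print(toolrel());snap("p6")
E
```

```text
('h 49.7 y -46.9 z -21.0', array([ 0.2,  0.1, -0.3]), 0.0002412773209995724)
```

View pics/p6.png

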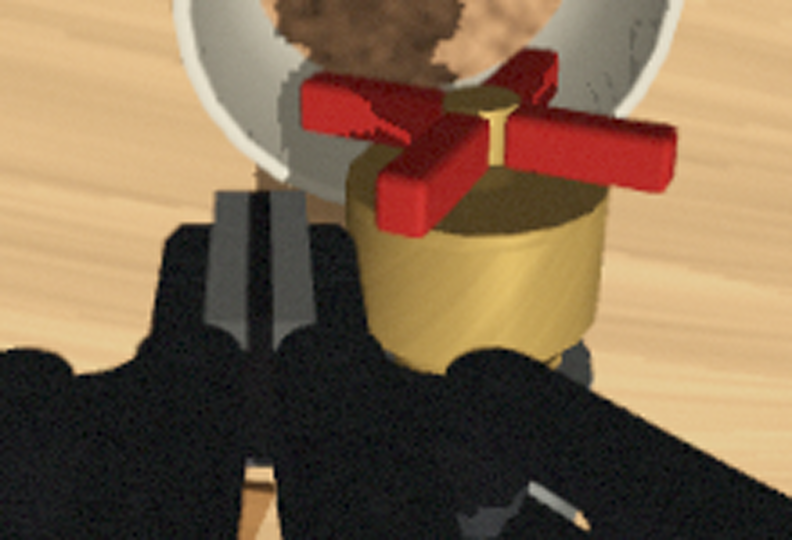

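Call:
step_arm(
  targets=[
    [[0,0,0],[1.4,0,0],0],
    [[0,0,0],[1.35,0,0],0],
    [[0,0,0],[0,0.8,0],0],
    [[0,0,0],[0,0.8,0],0],
    [[0,0,0],[0,0.4,0],0],
    [[0,0,0],[0,0.4,-0.05],0],
    [[0,0,0],[0,0.4,0],0],
    [[0,0,0],[0,0.4,-0.05],0],
    [[0,0,0],[0,0.4,0],0],
    [[0,0,0],[0,0.4,0],0],
  ],
)

```text
clock: 25.55
tcp_pos: [0.5668, 0.0706, 0.1309]
orientation: [0.762, -0.072, 0.637, 0.088]
wrist_force: [0.8, -0.3, 0.5]
finger_gap: 0.0001
```

Call:
step_arm(
  targets=[
    [[0,0,0],[0,0.4,0],0],
    [[0,0,0],[0,0.4,-0.05],0],
    [[0,0,0],[0,0.4,0],0],
    [[0,0,0],[0,0.4,-0.05],0],
    [[0,0,0],[0,0.4,0],0],
    [[0,0,0],[0,0.4,0],0],
    [[0,0,0],[0,0.3,0],0],
    [[0,0,0],[0,0,0],0],
    [[0,0,0],[0,0,0],0],
    [[0,0,0],[0,0,0],0],
  ],
)

```text
clock: 26.55
tcp_pos: [0.5599, 0.0963, 0.1307]
orientation: [0.762, -0.072, 0.637, 0.088]
wrist_force: [0.3, -0.2, 0.5]
finger_gap: -0.0002
```

```bash
python3 - <<'E'
from h import *
print(toolrel());snap("p7")
im=read_camera("side");cv2.imwrite("pics/side11.png",cv2.resize(im[100:280,110:330],None,fx=3.3,fy=3.3,interpolation=cv2.INTER_CUBIC)[:,:,::-1])
E
```

```text
('h 22.5 y 19.8 z -22.6', array([-0.4, -0.3,  0.3]), -0.00019963252385271697)
```

View pics/p7.png

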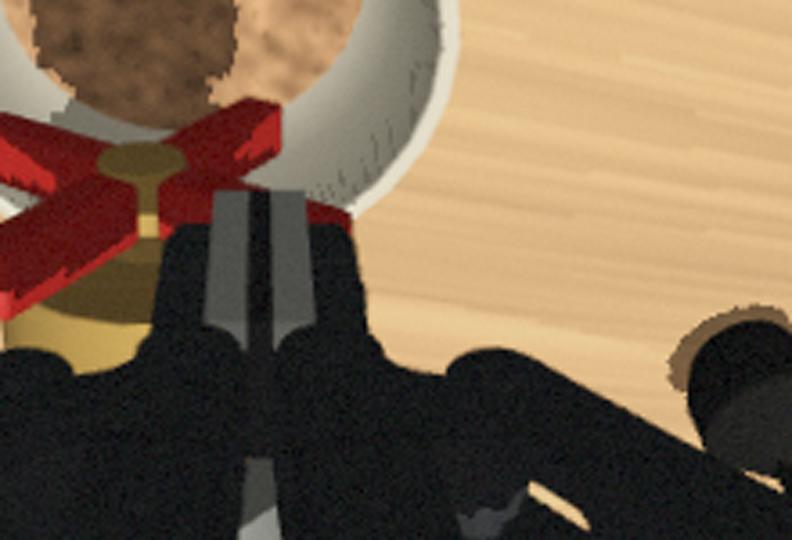

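View pics/side11.png

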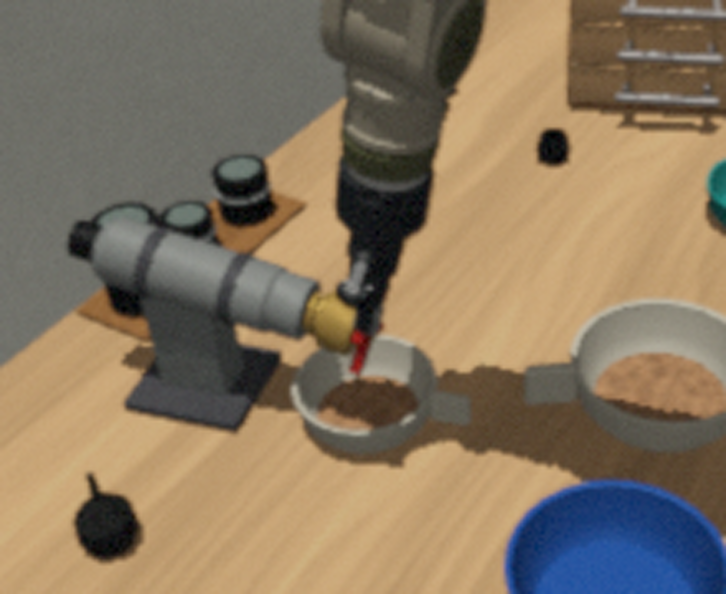

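Call:
step_arm(
  targets=[
    [[0,0,0],[0,-0.3,0],0],
    [[0,0,0],[-1.4,0,0],0],
    [[0,0,0],[-1.4,0,0],0],
    [[0,0,0],[0,-2.2,0],0],
    [[0,0,0],[0,-2.2,0],0],
    [[0,0,0],[0,-1.6,0],0],
    [[0,0,0],[0,-0.4,0],0],
    [[0,0,0],[0,0,0],0],
    [[0,0,0],[1.4,0,0],0],
    [[0,0,0],[1.35,0,0],0],
  ],
)

```text
clock: 27.65
tcp_pos: [0.5751, 0.0318, 0.1311]
orientation: [0.762, -0.073, 0.637, 0.088]
wrist_force: [-0.1, -0.2, -0.1]
finger_gap: 0.0002
```

Call:
step_arm(
  targets=[
    [[0,0,0],[0,0.8,0],0],
    [[0,0,0],[0,0.6,0],0],
    [[0,0,0],[0,0.3,0],0],
    [[0,0,0],[0,0.3,0],0],
    [[0,0,0],[0,0.3,0],0],
    [[0,0,0],[0,0.3,0],0],
    [[0,0,0],[0,0.3,-0.05],0],
    [[0,0,0],[0,0.3,0],0],
    [[0,0,0],[0,0.3,0],0],
    [[0,0,0],[0,0.3,0],0],
  ],
)

```text
clock: 28.65
tcp_pos: [0.5658, 0.0682, 0.1311]
orientation: [0.762, -0.072, 0.637, 0.088]
wrist_force: [0.5, -0.4, 0.0]
finger_gap: 0.0002
```

```bash
python3 - <<'E'
from h import *
print(toolrel());snap("p8")
im=read_camera("side");cv2.imwrite("pics/side12.png",cv2.resize(im[100:280,110:330],None,fx=3.3,fy=3.3,interpolation=cv2.INTER_CUBIC)[:,:,::-1])
E
```

```text
('h 22.9 y -9.0 z -23.1', array([ 0. , -0.5,  0.4]), 0.00022734499033223122)
```

View pics/p8.png

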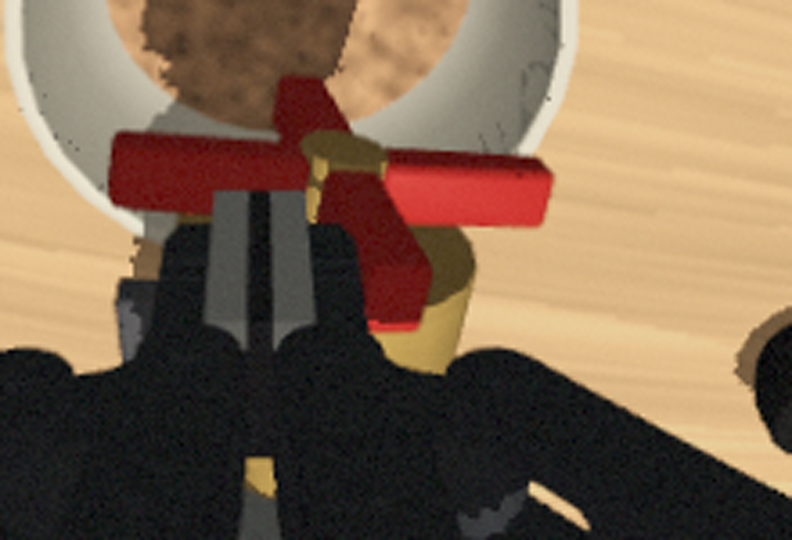

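View pics/side12.png

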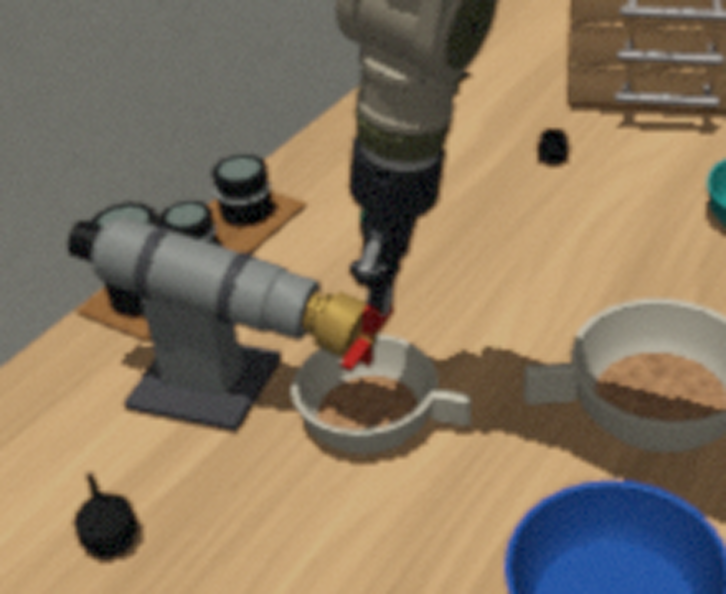

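```bash
python3 - <<'E'
from h import *
print(toolrel());snap("p9")
im=read_camera("side");cv2.imwrite("pics/side13.png",cv2.resize(im[100:280,110:330],None,fx=3.3,fy=3.3,interpolation=cv2.INTER_CUBIC)[:,:,::-1])
E
```

```text
('h 22.9 y -8.8 z -23.2', array([-0.3,  0.1, -0.1]), -0.00022569409648671177)
```

View pics/p9.png

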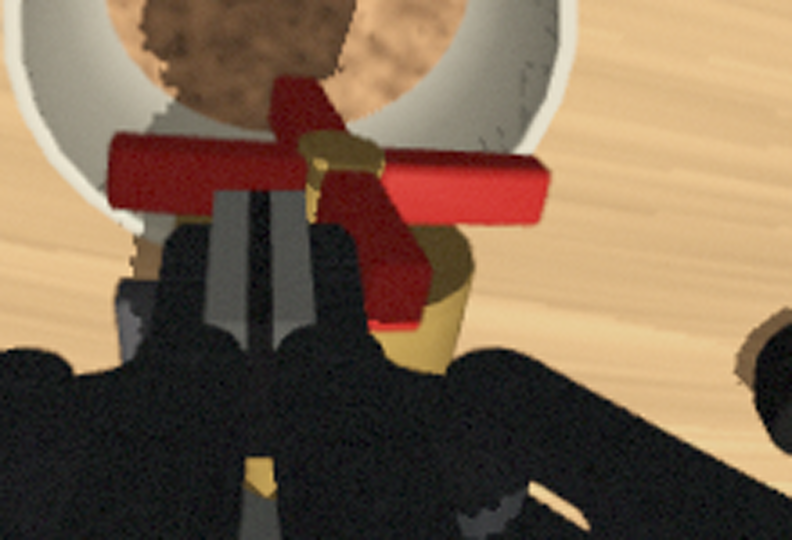

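View pics/side13.png

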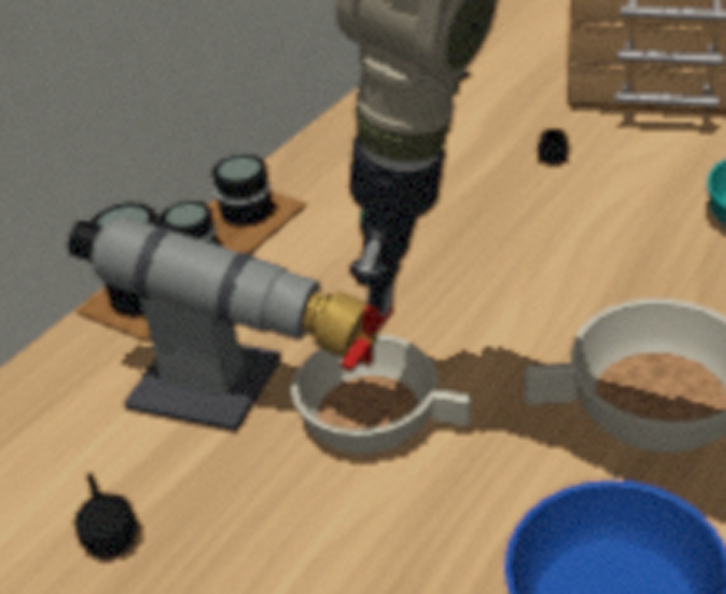

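Call:
step_arm(
  targets=[
    [[0,0,0],[0,0.3,0],0],
    [[0,0,0],[0,0.3,-0.05],0],
    [[0,0,0],[0,0.3,0],0],
    [[0,0,0],[0,0.3,0],0],
    [[0,0,0],[0,0.3,0],0],
    [[0,0,0],[0,0.3,-0.05],0],
    [[0,0,0],[0,0.3,0],0],
    [[0,0,0],[0,0.3,0],0],
    [[0,0,0],[0,0.3,0],0],
    [[0,0,0],[0,0,0],0],
  ],
)

```text
clock: 29.85
tcp_pos: [0.5587, 0.0945, 0.1309]
orientation: [0.762, -0.073, 0.637, 0.088]
wrist_force: [-0.0, 0.6, 0.3]
finger_gap: 0.0002
```

```bash
python3 - <<'E'
from h import *
print(toolrel());snap("p10")
im=read_camera("side");cv2.imwrite("pics/side14.png",cv2.resize(im[100:280,110:330],None,fx=3.3,fy=3.3,interpolation=cv2.INTER_CUBIC)[:,:,::-1])
E
```

```text
('h 22.9 y 18.3 z -24.1', array([-0.3,  0.6,  0.2]), 0.00016372845586931883)
```

View pics/p10.png

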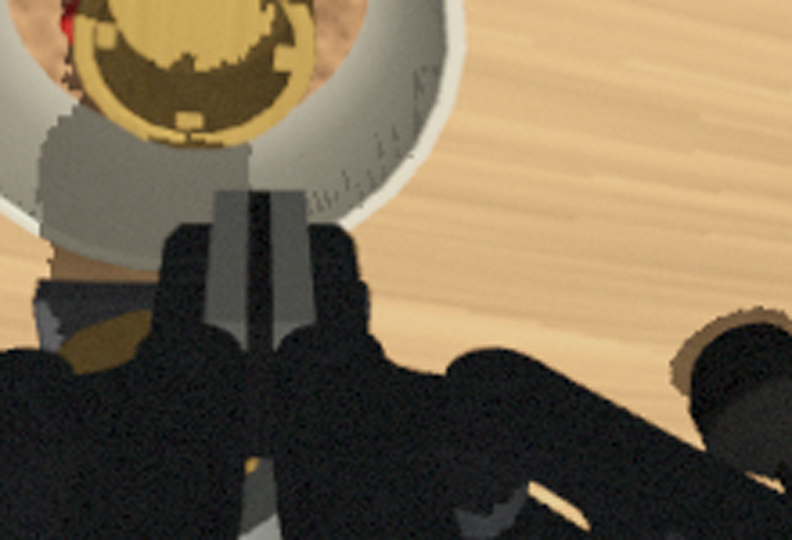

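View pics/side14.png

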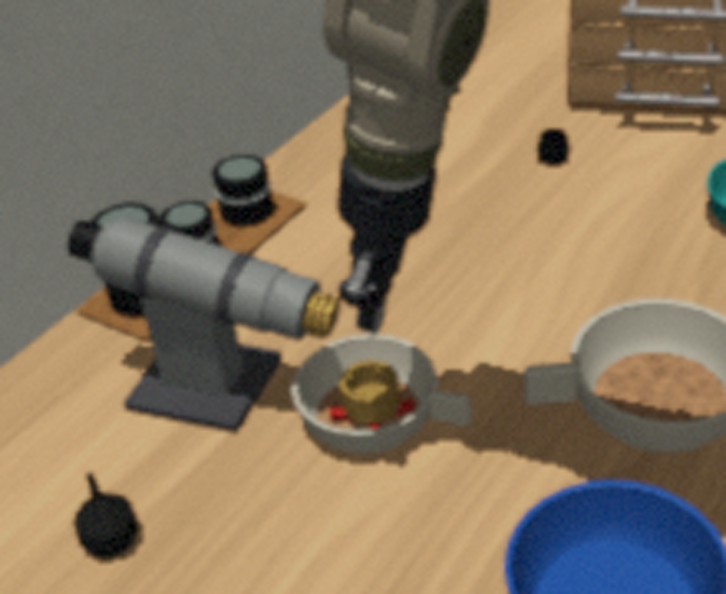

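The cap has come off and lies arms-down in the middle of the cup. I'll move the finger away from the collimator, then check.

Call:
step_arm(
  targets=[
    [[0,0,0],[-0.5,0,-1.0],0],
    [[0,0,0],[-2,0,-1.5],0],
    [[0,0,0],[-3,0,-1.5],0],
    [[0,0,0],[-3,0,-1.0],0],
    [[0,0,0],[-1,0,0],0],
    [[0,0,0],[0,0,0],0],
    [[0,0,0],[0,0,0],0],
    [[0,0,0],[0,0,0],0],
    [[0,0,0],[0,0,0],0],
    [[0,0,0],[0,0,0],0],
  ],
)

```text
clock: 30.95
tcp_pos: [0.4942, 0.0791, 0.2145]
orientation: [0.761, -0.072, 0.638, 0.088]
wrist_force: [0.6, -0.4, -0.5]
finger_gap: -0.0002
```

```bash
python3 - <<'E'
from h import *
s=get_state();im=read_camera("wrist");cv2.imwrite("pics/wf.png",im[:,:,::-1])
im=read_camera("side");cv2.imwrite("pics/sf.png",cv2.resize(im[100:350,90:350],None,fx=2.4,fy=2.4)[:,:,::-1])
print(toolrel(),s["clock"])
for l in ("cap","cup"): print(l,[(d["extent"],round(d["p"],2)) for d in find_in("side",l)][:5])
E
```

```text
('h 117.1 y 17.8 z -74.7', array([ 0.2,  0.4, -0.7]), -0.00020743297537630787) 30.95
cap [([209.9, 209.6, 26.4, 21.9], 0.83)]
cup [([201.2, 202.1, 52.7, 37.0], 0.98), ([320.9, 148.7, 41.2, 26.6], 0.92), ([267.3, 191.6, 73.4, 46.2], 0.57), ([263.2, 244.2, 68.1, 83.9], 0.56)]
```

View pics/wf.png

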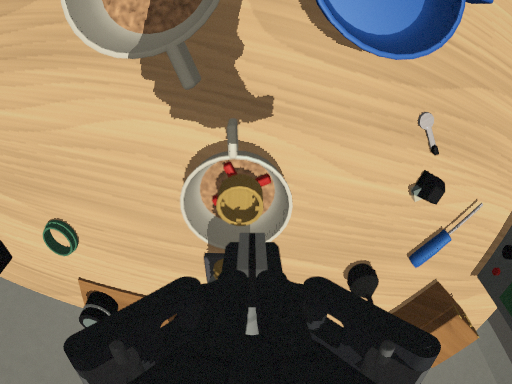

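View pics/sf.png

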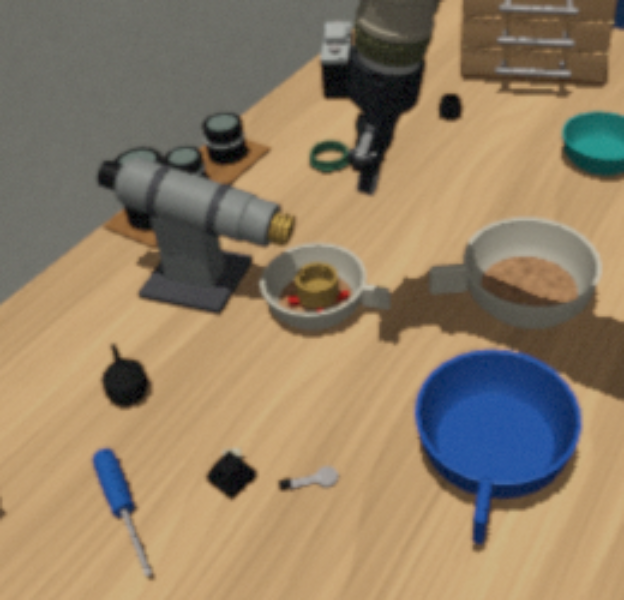

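The cap lies at rest in the upright cup, all its arms are inside, and the robot is clear.

```bash
python3 -c "
from workcell import *
print(hand_in())"
```

```text
the job is handed in; nothing more can be done
None
```

The brass cap is off the collimator and lying in the white parts cup, which stands upright on the desk. I handed the job in about 31 s into the 72 s allowed; no verdict was reported.

- **Cup:** I took the smaller of the two white cups; it measured about 133 mm across against the 136 mm given. I slid it by its lug until its centre was about 9 mm from the cap's hub.
- **Cap:** I turned it anticlockwise with nine pushes of the closed finger on the red arms, doing the last two slowly. It dropped just past two turns. The wrist force stayed near 1 N at every reading while I was pushing.
- **Last checks:** The wrist and side pictures after I backed away show:
  - the cap arms-down near the middle of the cup, with the nose bare;
  - the gripper clear of everything;
  - the prism, lever, helicoid, driver, loupe and blower looking undisturbed, though I did not measure their positions again.
- **Disagreement:** The fixed cameras and the wrist camera placed the hub about 3 mm apart. I corrected for this before the first push, and it caused no trouble.

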